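Level the casting table and stand the gel cassette on it

ROBOT

A 6-joint arm with a two-finger parallel gripper is mounted at the origin on the work surface. World frame = base frame: x ahead of the robot, y to its left, z up, the work surface at z = 0. Lengths are in mm, angles in rad, forces in N, time in s.
With the tool pointing down it reaches from about 350 to 875 mm from the base axis. Payload 4.2 kg.
Tool frame: the origin (TCP) lies midway between the tips of the shut fingers; the grasp point (between the pads) lies 19 mm behind it; z points along the fingers, y is the direction in which the jaws open and shut (so a half turn about z gives the same grasp; the last joint's range is limited). The gripper opens to 85 mm and grips with 20 to 120 N. Pads are 22 mm wide; open, the fingers measure 114 mm over their backs; the gripper's body (76 mm by 85 mm) begins 54 mm behind the grasp point. The pads swing forward as they close: fully open they stand 13 mm farther back than shut.
Start: joints at [-1.054, 0.385, 0.008, 0, -1.194, -0.259], TCP at [159.363, -604.32, 231.312] pointing down, gripper open.
Joint ranges: [-3.14, 3.14], [-1.21, 2.06], [-1.07, 1.41], [-3.16, 2.05], [-2.99, -0.16], [-3.1, 3.1]. Speed limits (rad/s): [2.79, 2.79, 3.14, 3.14, 3.14, 3.14].

INTERFACE

Orientations are given as a unit quaternion [x, y, z, w].
In Python, from bench import arm, eyes, nets gives the robot as it stands.
- The arm moves only by the tool jog_arm, never from a script. Its argument "rows" is a list of rows, each a list of 3 entries, a list of its own where there are three numbers: the shift along the tool's x, y, z in cm, then the turn, a rotation vector about the tool's x, y, z in degrees, then the finger opening in cm, from 0 to 8.54. In form: [[[x, y, z], [ax, ay, az], jaw], ...]. A call has 1 to 10 rows; each row shifts and turns the commanded pose from where the row before left it, along the tool's axes as they then stand; what a row does not reach is not made up. A row lasts 1/8 s, in which the tool goes at most 62.5 mm and 10.7 degrees, less where a joint would pass 70% of its speed; a pose out of reach is approached as far as the arm can. A call with a gripper value outside its range is refused whole. The fingers move at their own pace and stop on an object; the grip force is fixed at half the most. Time passes only in rows, so rows that do not move let the fingers close. It gives the time, the measured TCP pose, the force and the opening at its end, in the units of the state.
- arm.read_state(): the state, without advancing time (a new reading comes with each control period).
- eyes.get_image(name): name is "scene" or "top" or "wrist"; returns the picture (480x640x3 uint8, red, green, blue); there is no depth.
- eyes.camera_model(name): a dict with "K" (3x3 intrinsics, pixels), "rvec" (rotation vector, rad) and "tvec" (3), from world to camera coordinates, as OpenCV has them. Camera axes: x right, y down, z forward; pixel columns grow to the right and rows downward; lengths in mm; the calibration is good to about 2 mm. A picture is of the moment at which its call begins: read the wrist's pose just before it. camera_model takes no time and is no camera call; for the wrist camera it gives the pose at the moment of the call.
- arm.job_done(): hands the job in, once; it reports no verdict.
Trained networks look in the newest picture that a camera, given by its name, has taken for a name from the list of things; names that differ only in an ending like _2 or _b are one class to them, and where a whole thing is asked for, a point or a joint stands for the part that bears it (a point fixed in the world has none). Each returns a list of dicts, best first, with "conf" (0 to 1); they miss things now and then, are a little off and sometimes report something else, mostly with a low value. They report only what shows in the picture. A call takes as long as a camera call. They do not tell look-alikes from the thing itself.
- nets.boxes_of(camera, name): "position" ([column, row] as shares, 0 to 1, of the picture: columns of its width, rows of its height, amid what is visible of it).
The state is a dict: "clock": time; "joints": joint angles; "joint_vel": joint speeds; "joint_efforts": joint torques, N m; "position": TCP position; "ee_rot": TCP orientation; "contact_force": force on the tool from outside, world axes, zero at the start; "wrist_torque": the same for the moment, N m; "gripper_width": finger opening in mm.
Only numpy, scipy, OpenCV 4.12 (cv2) and the standard library are available. Lean on these libraries where they do the work, as an engineer would, in place of code of your own. Each camera call takes 0.05 s, during which the arm holds its last target.

TASK

Turn the two foot screws of the gel-casting table until each of its two tube vials has its bubble between the two lines. Then take the gel cassette from its leaning rack and stand it upright on its lower long edge on the free part of the levelled plate, both bubbles still between their lines, and let go. Do not let the cassette fall flat, and leave the Petri dish between the screws where it is.

Things in the scene. Friction and masses are not known exactly. Their poses are not given: they have to be found in the camera images.
- levelling_table: Grey cast base (220 x 270 mm) of a gel-casting levelling table, bolted to the bench. Origin on the bench under its middle; x axis to its rear, y to its left seen from the screw side, z up. Above it an aluminium frame and plate tilt by two foot screws at the front (-x) corners, left (+y) and right (-y).
- right_screw_grip (a point): Right foot screw: round black ribbed knob, 52 mm diameter, 32 mm thick, on a 14 mm stem. It leans: axis 25 degrees from vertical, outer end towards the table's -x. The point is on the axis, half-way through the knob; z points outwards along the axis, x and y turn with the knob. About 50 mm is free around it and 30 mm under its inner face.
- right_screw: The right screw's stem and knob; origin on the axis 50 mm inwards of the knob's middle. It tilts frame and plate front to back. Turned clockwise (looking at the knob's outer end) it raises the front, 0.015 rad of tilt per rad, and moves the side vial's bubble 10 mm per rad towards the front (-x of levelling_table); counter-clockwise the opposite.
- left_screw_grip (a point): Left foot screw: a knob the same as the right one, at the left front corner, axes alike. Either knob turns with a constant friction of about 0.12 N m, stays where it is left and does not move along its axis. A knob may need up to about 2.5 rad, either way, thus several grasps; it has ample travel.
- left_screw: The left screw's stem and knob; origin on the axis 50 mm inwards of the knob's middle. It tilts the plate side to side. Turned clockwise it raises the left side, 0.015 rad of tilt per rad, and moves the rear vial's bubble 10 mm per rad to the left (+y of levelling_table); counter-clockwise the opposite. The rear vial follows this screw alone, the side vial the right screw alone.
- side_vial (a point): Middle, on top, of the side vial: a tube level in a dark holder 100 x 26 x 16 mm with a pale window, lying front to back (along levelling_table's x) at the table's right edge. Two black cross lines on the window stand 28 mm apart, evenly about this point.
- side_bubble_mid (a point): Middle of the side vial's bubble, a darker 20 x 10 mm bar in the window. It moves at once with the tilt, towards the high end, and lies between the two lines when the table is level front to back.
- rear_vial (a point): Middle, on top, of the rear vial: the same kind of level, lying left to right (along levelling_table's y) on the rear of the plate.
- rear_bubble_mid (a point): Middle of the rear vial's bubble, 20 x 10 mm; between its two lines when the plate is level side to side.
- plate_top (a point): Centre of the plate's upper face (190 mm along x, 214 mm along y, 12 mm thick); axes like levelling_table's but tilting with the plate; 70 mm above the bench when level. The rear vial stands on it at x from 55 to 81 mm and y within 50 mm of the middle, 17 mm high; everything in front of it is free.
- rack: White plastic draining rack fixed to the bench, foot 130 x 160 mm; origin on the bench under its middle. The cassette leans in it towards the rack's -x, on a ledge under its lower edge and against two 14 mm wide prongs, 104 mm apart, on its under-side, reaching 77 mm up it; the middle 90 mm between the prongs is open for a finger.
- cassette_centre (a point): Flat gel cassette, clear panel in a grey frame, 140 mm long (y), 110 mm high (z), 16 mm thick (x), about 0.25 kg. The point is its centre; z points from its lower to its upper 140 mm edge. At the start z leans 25 degrees from vertical towards the rack's -x; the upper edge is free to be gripped at its middle, across the thickness.
- cassette: The same cassette; origin at the middle of its lower 140 mm edge, same axes.
- petri_dish: Clear Petri dish, 68 mm diameter, 16 mm high, on the bench before the levelling table between the two screws; origin under its centre.
There are look-alikes about, which are no part of the job. Leave any green or turquoise look-alike of the cassette alone.

How it is judged:
By the outcome, as a careful person would: the job done as asked, in the order asked, and still so for the second after the job is handed in, with the robot touching nothing.
It also fails if it takes over 64 s, if anything falls off the work surface, if the arm or the gripper's body presses on something with over 40 N, if the wrist force passes 120 N, or if a joint passes its speed limit or range.

## Working session

There is one attempt and no reset: what is moved stays moved. The work goes in short steps, Python scripts to look and compute and a tool call to move; the robot and the scene stay as the last step left them, time stands still between calls to the robot, and variables do not carry over. Pictures are saved under pics/ and viewed, and the job is handed in when it is done.

Besides the shell and the picture viewer there is one more tool, called after ">>>" as name(argument=value, ...), one argument or row to a line, values as JSON. jog_arm: Moves the arm, as the interface text tells. Its arguments: {"type":"object","properties":{"rows":{"type":"array","items":{"type":"array"}}},"required":["rows"]}

```bash
ls; mkdir -p pics; python3 - <<'E'
from bench import arm, eyes, nets
import cv2
print(arm.read_state())
for n in ["scene","top","wrist"]:
    im=eyes.get_image(n); cv2.imwrite(f"pics/{n}0.png",im[:,:,::-1]); print(n,eyes.camera_model(n))
E
```

```text
pics
{'clock': 0.0, 'joints': array([-1.05443692e+00,  3.85571870e-01,  6.62106448e-03, -5.16209427e-04,
       -1.19402313e+00, -2.58588446e-01]), 'joint_vel': array([-0.00059322, -0.0003153 , -0.00024808,  0.00010972, -0.00020747,
       -0.00016896]), 'joint_efforts': array([-2.77625850e-04, -3.92285728e+01,  1.88398200e+01,  4.18623358e+00,
       -4.66725411e-03, -9.69663176e-07]), 'position': array([ 159.19050346, -603.77183717,  230.20794004]), 'ee_rot': array([-1.28434430e-01,  9.91717376e-01,  1.09873066e-03, -1.89292325e-04]), 'contact_force': array([0.01732738, 0.38227399, 0.99038441]), 'wrist_torque': array([-0.00620639,  0.05814146,  0.00315753]), 'gripper_width': 85.2542473623413}
scene {'K': array([[618.40946984,   0.        , 325.77821372],
       [  0.        , 618.40946984, 231.38266843],
       [  0.        ,   0.        ,   1.        ]]), 'rvec': array([ 1.55799995,  2.26244737, -0.67920188]), 'tvec': array([ 209.53761636, -322.93508702, 1509.19852163])}
top {'K': array([[536.01001091,   0.        , 320.48175861],
       [  0.        , 536.01001091, 252.82231542],
       [  0.        ,   0.        ,   1.        ]]), 'rvec': array([ 2.13013031, -2.16899091,  0.16798655]), 'tvec': array([-45.83405897, 519.60155076, 991.81958403])}
wrist {'K': array([[356.70194143,   0.        , 321.71604846],
       [  0.        , 356.70194143, 239.9023248 ],
       [  0.        ,   0.        ,   1.        ]]), 'rvec': array([-1.79207228, -2.32381339, -0.3576273 ]), 'tvec': array([624.27392455, -39.58015036, 379.52504048])}
```

View pics/scene0.png

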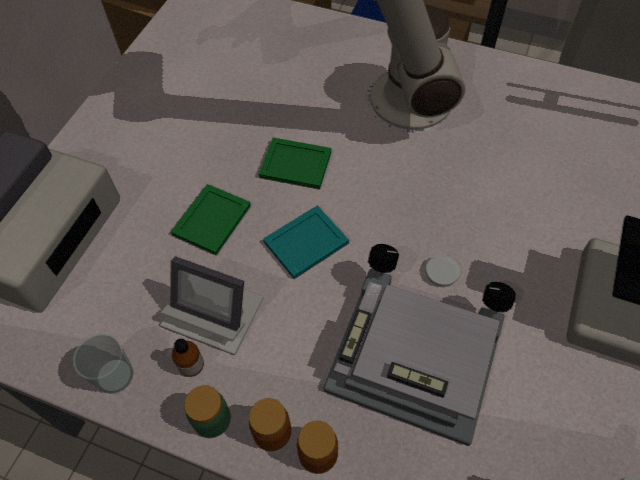

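View pics/top0.png

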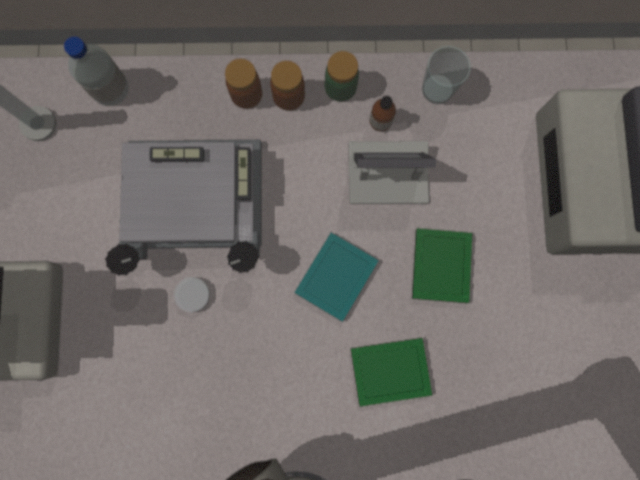

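View pics/wrist0.png

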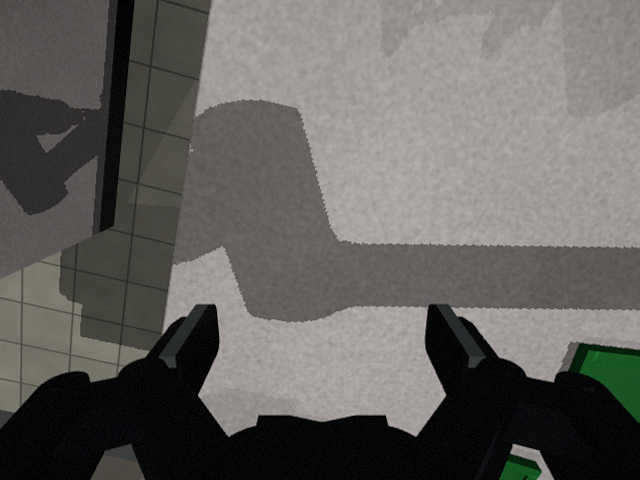

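```bash
cat > h.py <<'E'
import numpy as np, cv2
from bench import arm, eyes, nets
CM={}
def cm(n):
    if n=="wrist": return eyes.camera_model(n)
    if n not in CM: CM[n]=eyes.camera_model(n)
    return CM[n]
def proj(n,P,m=None):
    m=m or cm(n); return cv2.projectPoints(np.float64(P).reshape(-1,1,3),m["rvec"],m["tvec"],m["K"],None)[0].reshape(-1,2)
def ray(n,uv,m=None):
    m=m or cm(n); R=cv2.Rodrigues(m["rvec"])[0]
    d=R.T@np.linalg.inv(m["K"])@np.array([uv[0],uv[1],1.]); return -R.T@m["tvec"], d/np.linalg.norm(d)
def atz(n,uv,z,m=None):
    o,d=ray(n,uv,m); return o+d*(z-o[2])/d[2]
def tri(obs):
    A=np.zeros((3,3));b=np.zeros(3);L=[]
    for n,uv in obs:
        o,d=ray(n,uv); M=np.eye(3)-np.outer(d,d);A+=M;b+=M@o;L.append((o,d))
    p=np.linalg.solve(A,b); return p,[float(np.linalg.norm(np.cross(p-o,d))) for o,d in L]
def crop(im,x0,y0,x1,y1,s,f):
    c=cv2.resize(im[y0:y1,x0:x1,::-1],None,fx=s,fy=s,interpolation=cv2.INTER_CUBIC); cv2.imwrite(f,c)
def sh(p): return np.array(p)*[640,480]
E
python3 - <<'E'
from h import *
it=eyes.get_image("top"); isc=eyes.get_image("scene")
for nm in ["right_screw_grip","side_vial","rear_vial","side_bubble_mid","rear_bubble_mid","plate_top","cassette","petri_dish","rack","levelling_table"]:
  for c in ["top","scene"]:
    print(nm,c,[(round(d["conf"],2),sh(d["position"]).round(1).tolist()) for d in nets.boxes_of(c,nm)[:5]])
crop(it,90,120,290,320,3.8 and 3,"pics/t1.png"); crop(it,330,120,450,220,5,"pics/t2.png")
crop(isc,310,220,530,440,2.7,"pics/s1.png"); crop(isc,150,240,280,360,5,"pics/s2.png")
print(arm.read_state()["clock"])
E
```

```text
right_screw_grip top [(0.55, [241.5, 257.2])]
right_screw_grip scene [(0.67, [382.4, 259.4])]
side_vial top [(0.87, [179.8, 196.0])]
side_vial scene [(0.88, [425.9, 344.1]), (0.39, [428.2, 352.4])]
rear_vial top [(0.91, [178.3, 193.8]), (0.44, [120.7, 261.2])]
rear_vial scene [(0.66, [428.4, 352.6])]
side_bubble_mid top [(0.64, [240.7, 160.0]), (0.48, [182.3, 196.4])]
side_bubble_mid scene [(0.57, [350.5, 343.0])]
rear_bubble_mid top []
rear_bubble_mid scene [(0.42, [425.6, 379.1])]
plate_top top [(0.92, [176.0, 188.8])]
plate_top scene [(0.74, [429.0, 354.3]), (0.27, [206.5, 294.5])]
cassette top [(0.89, [441.3, 261.7]), (0.81, [333.3, 274.1]), (0.73, [390.0, 157.2]), (0.72, [390.6, 370.8])]
cassette scene [(0.97, [209.0, 291.4]), (0.97, [293.9, 165.1]), (0.9, [304.8, 243.1]), (0.56, [209.7, 218.7])]
petri_dish top [(0.79, [191.9, 295.1])]
petri_dish scene [(0.75, [441.1, 270.7])]
rack top [(0.77, [388.8, 178.8])]
rack scene [(0.95, [213.1, 324.4])]
levelling_table top [(0.76, [193.4, 196.7])]
levelling_table scene [(0.74, [414.9, 356.7]), (0.41, [499.4, 301.0])]
1.25
```

View pics/t1.png

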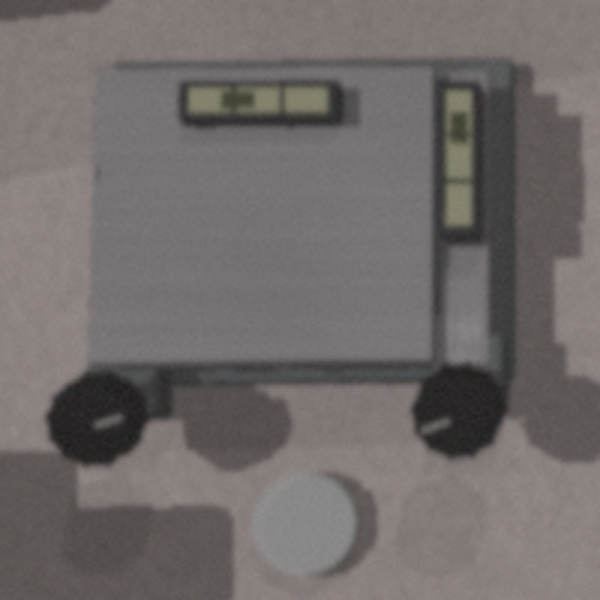

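View pics/t2.png

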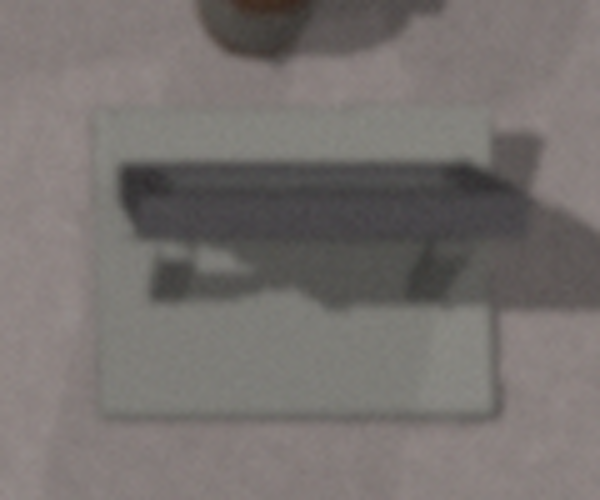

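View pics/s1.png

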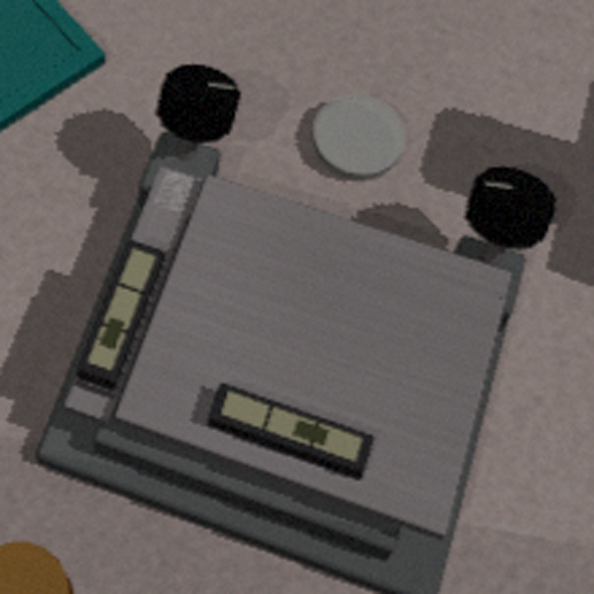

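View pics/s2.png

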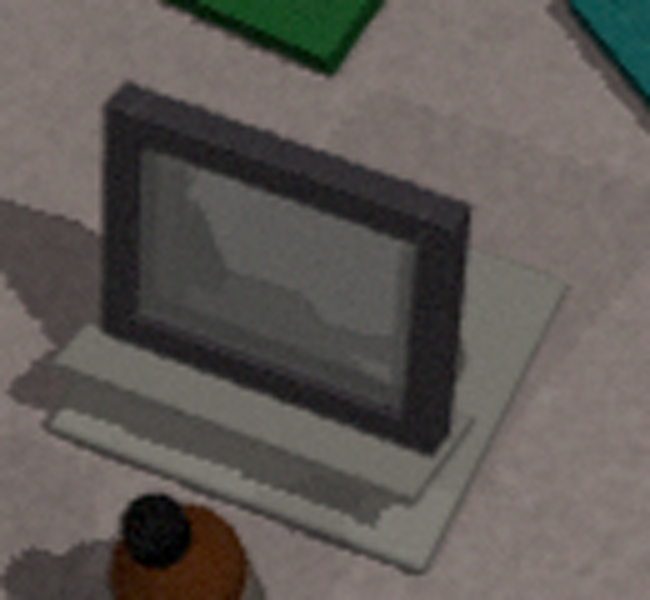

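```bash
python3 - <<'E'
from h import *
it=eyes.get_image("top"); isc=eyes.get_image("scene")
def blob(im,c,r=22,th=60):
    g=im.max(2).astype(int); x0,y0=int(c[0])-r,int(c[1])-r
    m=(g[y0:y0+2*r,x0:x0+2*r]<th).astype(np.uint8)
    n,l,s,ce=cv2.connectedComponentsWithStats(m); k=1+np.argmax(s[1:,4]); 
    return ce[k]+[x0,y0], s[k]
P={}
for nm,t,s in [("R",(243,257),(383,258)),("L",(122,259),(499,297))]:
  for th in (45,60):
    a,sa=blob(it,t,th=th); b,sb=blob(isc,s,th=th); p,e=tri([("top",a),("scene",b)])
    print(nm,th,a.round(1),sa[2:],b.round(1),sb[2:],p.round(1),np.round(e,1))
  P[nm]=p
d=P["L"]-P["R"]; print(d, np.degrees(np.arctan2(-d[0],d[1])))
# plate / vial features from top
f=lambda x,y:(90+x/3,120+y/3)
for nm,uv,z in [("plateFL",f(90,365),65),("plateFR",f(432,362),65),("plateBL",f(97,67),75),("plateBR",f(432,67),70)]:
    print(nm,atz("top",uv,z).round(1))
print("petri",atz("top",(191.9,295.1),16).round(1))
# cassette corners top edge: tri
g=lambda x,y:(150+x/5,240+y/5); q=lambda x,y:(330+x/5,120+y/5)
for nm,s,t in [("left-near(-x) ",g(468,205),None)]: print(nm,s)
E
```

```text
R 45 [243.8 255.4] [ 29  28 521] [382.7 258.4] [ 31  32 685] [508.   85.7  93.6] [1.1 1.1]
R 60 [244.1 254.9] [ 33  37 694] [381.5 260.2] [ 34  36 797] [509.7  85.   89.3] [0.5 0.5]
L 45 [122.2 258.9] [ 32  29 583] [498.  297.6] [ 37  35 817] [507.  306.9  85.1] [0.5 0.5]
L 60 [123.5 258.3] [ 38  31 761] [497.3 298.3] [ 38  37 895] [508.2 305.7  83.7] [0.1 0.1]
[ -1.4959531  220.68661675  -5.60083034] 0.3883809879621019
plateFL [542.4 319.9  65. ]
plateFR [540.6 106.8  65. ]
plateBL [732.6 318.6  75. ]
plateBR [731.1 107.   70. ]
petri [443.5 195.2  16. ]
left-near(-x)  (243.6, 281.0)
```

```bash
cat > fit.py <<'E'
from h import *
from scipy.optimize import least_squares, minimize
it=eyes.get_image("top"); isc=eyes.get_image("scene")
IM={"top":it,"scene":isc}
a=np.radians(25)
th=np.linspace(0,2*np.pi,40)
cyl=np.array([[26*np.cos(t),26*np.sin(t),h] for t in th for h in (-16,16)])
def pts(c,yaw):
    Ry=cv2.Rodrigues(np.array([0,-a,0]))[0]; Rz=cv2.Rodrigues(np.array([0,0,yaw]))[0]
    return (Rz@Ry@cyl.T).T+c
S=4
def cost(v,cl):
    c=0
    for n,uv in cl:
        x0,y0=int(uv[0])-28,int(uv[1])-28
        g=IM[n][y0:y0+56,x0:x0+56].max(2)
        m=cv2.resize(g,None,fx=S,fy=S,interpolation=cv2.INTER_LINEAR)
        m=(m<46).astype(np.uint8)
        nn,l,st,ce=cv2.connectedComponentsWithStats(m); m=(l==1+np.argmax(st[1:,4])).astype(np.uint8)
        m=cv2.morphologyEx(m,cv2.MORPH_CLOSE,np.ones((9,9),np.uint8))
        h=cv2.convexHull(((proj(n,pts(v[:3],0.007))-[x0,y0]+.5)*S).astype(np.float32))
        r=np.zeros_like(m); cv2.fillPoly(r,[np.round(h*8).astype(np.int32)],1,shift=3)
        c+=1-(m&r).sum()/(m|r).sum()
    return c
for nm,p0,cl in [("R",[508,86,90],[("top",(243,257)),("scene",(383,258))]),("L",[507,306,88],[("top",(122,259)),("scene",(499,297))])]:
    r=minimize(cost,p0,args=(cl,),method="Nelder-Mead",options=dict(initial_simplex=np.array(p0)+np.array([[0,0,0],[6,0,0],[0,6,0],[0,0,6]]),xatol=.2,fatol=1e-4))
    print(nm,r.x.round(1),r.fun)
g=lambda x,y:(150+x/5,240+y/5); q=lambda x,y:(330+x/5,120+y/5)
obs=[("scene",(8,-70,110),g(105,106)),("scene",(-8,-70,110),g(125,83)),("scene",(-8,70,110),g(470,205)),("scene",(8,-70,0),g(103,330)),("scene",(8,70,0),g(437,453)),
("top",(-8,70,110),q(140,240)),("top",(-8,-70,110),q(525,236)),("top",(8,-70,110),q(533,197)),("top",(8,70,0),q(120,165)),("top",(8,-70,0),q(470,163))]
def cas(v,lean=None):
    l=a if len(v)<5 else v[4]
    return v[:3],cv2.Rodrigues(np.array([0,0,v[3]]))[0]@cv2.Rodrigues(np.array([0,-l,0]))[0]
def res(v):
    o,R=cas(v); return np.concatenate([proj(n,R@np.array(P,float)+o)[0]-uv for n,P,uv in obs])
for v0 in ([700,-180,20,0],[700,-180,20,0,.43]):
    r=least_squares(res,v0,x_scale=[10,10,10,.1,.1][:len(v0)],loss="soft_l1"); print(r.x.round(3)); print(res(r.x).reshape(-1,2).round(1).tolist())
o,R=cas(r.x); print("centre",(o+R@[0,0,55]).round(1),"topmid",(o+R@[0,0,110]).round(1))
E
python3 fit.py
```

```text
R [507.1  86.3  91.2] 0.41018243465725035
L [507.1 306.3  86.9] 0.4332262146945166
[ 7.10386e+02 -1.94296e+02  3.13290e+01 -9.00000e-03]
[[-0.7, -0.6], [0.1, -0.5], [0.4, -0.4], [-0.6, 0.9], [-1.1, 1.1], [-0.4, 0.6], [0.4, 0.8], [-0.7, -0.3], [-0.6, 0.0], [-0.2, -0.1]]
[ 7.09247e+02 -1.94256e+02  3.10870e+01 -1.00000e-02  4.18000e-01]
[[-0.9, -0.4], [-0.1, -0.5], [0.3, -0.2], [-0.3, 0.4], [-0.8, 0.7], [-0.4, 0.1], [0.4, 0.4], [-0.7, -0.8], [-0.6, 0.5], [-0.2, 0.6]]
centre [ 686.9 -194.    81.4] topmid [ 664.6 -193.8  131.6]
```

```bash
cat > plan.py <<'E'
from h import *
from scipy.spatial.transform import Rotation as Ro
s25,c25=np.sin(np.radians(25)),np.cos(np.radians(25))
def knobR(phi,tilt=25,yaw=0):
    t=np.radians(tilt); B=np.array([[-np.cos(t),0,np.sin(t)],[0,1,0],[-np.sin(t),0,-np.cos(t)]])
    return Ro.from_euler('z',yaw,degrees=True)*Ro.from_matrix(B)*Ro.from_euler('z',phi,degrees=True)
def cur():
    s=arm.read_state(); return np.array(s["position"]),Ro.from_quat(s["ee_rot"])
def plan(p1,R1,n,p0=None,R0=None,long=False):
    if p0 is None: p0,R0=cur()
    rv=(R0.inv()*R1).as_rotvec(degrees=True)
    if long: rv=rv*(1-360/np.linalg.norm(rv))
    w=rv/n; d=(np.array(p1)-p0)/n; R=R0
    print("turn per row",w.round(2),"total",np.linalg.norm(rv).round(1),"step mm",np.linalg.norm(d).round(1))
    for i in range(n):
        print((R.inv().apply(d)/10).round(2).tolist()); R=R*Ro.from_rotvec(w,degrees=True)
def at(c,R,off): return np.array(c)-R.as_matrix()[:,2]*off  # off = distance behind
E
python3 - <<'E'
from plan import *
R=knobR(-157); print(at([507,86.3,89],R,120)); plan(at([507,86.3,89],R,120),R,18)
E
```

```text
[456.28580859  86.3        197.75693444]
turn per row [ 1.81 -0.13 -7.74] total 143.2 step mm 41.8
[-2.57, 3.29, 0.19]
[-2.99, 2.92, 0.09]
[-3.36, 2.49, 0.02]
[-3.66, 2.01, -0.05]
[-3.9, 1.5, -0.09]
[-4.07, 0.96, -0.12]
[-4.16, 0.4, -0.14]
[-4.17, -0.17, -0.13]
[-4.11, -0.74, -0.11]
[-3.98, -1.29, -0.06]
[-3.77, -1.81, -0.01]
[-3.49, -2.3, 0.07]
[-3.15, -2.75, 0.15]
[-2.75, -3.14, 0.25]
[-2.3, -3.47, 0.36]
[-1.81, -3.74, 0.48]
[-1.29, -3.93, 0.61]
[-0.75, -4.05, 0.74]
```

>>> jog_arm(
  rows=[
    [[-2.57,3.29,0.19],[1.81,-0.13,-7.74],8.5],
    [[-2.99,2.92,0.09],[1.81,-0.13,-7.74],8.5],
    [[-3.36,2.49,0.02],[1.81,-0.13,-7.74],8.5],
    [[-3.66,2.01,-0.05],[1.81,-0.13,-7.74],8.5],
  ],
)

```text
clock: 1.95
position: [225.7, -449.8, 224.0]
ee_rot: [-0.39, 0.919, -0.062, 0.013]
contact_force: [0.0, -0.7, 1.1]
gripper_width: 84.7
```

```bash
python3 -c "
from plan import *
s=arm.read_state();print(s['joints'].round(2),s['position'].round(1))"
```

```text
[-0.77  0.12 -0.39  0.03 -0.94 -0.02] [ 225.7 -449.8  224. ]
```

>>> jog_arm(
  rows=[
    [[-3.9,1.5,-0.09],[1.81,-0.13,-7.74],8.5],
    [[-4.07,0.96,-0.12],[1.81,-0.13,-7.74],8.5],
    [[-4.16,0.4,-0.14],[1.81,-0.13,-7.74],8.5],
    [[-4.17,-0.17,-0.13],[1.81,-0.13,-7.74],8.5],
    [[-4.11,-0.74,-0.11],[1.81,-0.13,-7.74],8.5],
    [[-3.98,-1.29,-0.06],[1.81,-0.13,-7.74],8.5],
    [[-3.77,-1.81,-0.01],[1.81,-0.13,-7.74],8.5],
    [[-3.49,-2.3,0.07],[1.81,-0.13,-7.74],8.5],
    [[-3.15,-2.75,0.15],[1.81,-0.13,-7.74],8.5],
    [[-2.75,-3.14,0.25],[1.81,-0.13,-7.74],8.5],
  ],
)

```text
clock: 3.2
position: [390.6, -65.6, 205.7]
ee_rot: [0.871, -0.454, 0.186, -0.038]
contact_force: [0.8, -0.2, -0.2]
gripper_width: 85.1
```

>>> jog_arm(
  rows=[
    [[-2.3,-3.47,0.36],[1.81,-0.13,-7.74],8.5],
    [[-1.81,-3.74,0.48],[1.81,-0.13,-7.74],8.5],
    [[-1.29,-3.93,0.61],[1.81,-0.13,-7.74],8.5],
    [[-0.75,-4.05,0.74],[1.81,-0.13,-7.74],7.0],
    [[0,0,0],[0,0,0],7.0],
  ],
)

```text
clock: 3.82
position: [457.2, 88.1, 198.0]
ee_rot: [0.957, -0.194, 0.212, -0.043]
contact_force: [-0.2, -0.0, 0.5]
gripper_width: 69.9
```

```bash
python3 - <<'E'
from plan import *
s=arm.read_state();print(s['joints'].round(2),s['position'].round(1),s['ee_rot'].round(3),knobR(-157).as_quat().round(3))
m=eyes.camera_model("wrist"); im=eyes.get_image("wrist"); cv2.imwrite("pics/w1.png",im[:,:,::-1])
print(proj("wrist",[[507,86.3,89],[500.2,86.3,103.5],[507,306.3,89]],m).round(0).tolist())
E
```

```text
[ 0.64 -0.05 -0.91  0.65 -0.43 -0.03] [457.2  88.1 198. ] [ 0.957 -0.194  0.212 -0.043] [-0.957  0.195 -0.212  0.043]
[[325.0, 233.0], [325.0, 239.0], [83.0, 331.0]]
```

View pics/w1.png

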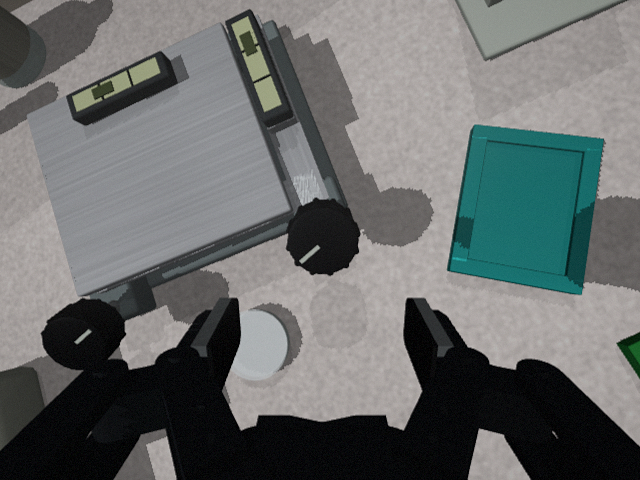

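```bash
cat > bub.py <<'E'
from plan import *
import sys
def rect(im,n,m,c,ax,f,L=110,W=36,s=7):
    # rectify patch around c (on vial top) with long axis ax
    ax=np.array(ax,float); sd=np.cross([0,0,1],ax)
    Q=[np.array(c)+ax*a+sd*b for a,b in [(-L/2,-W/2),(L/2,-W/2),(L/2,W/2),(-L/2,W/2)]]
    H=cv2.getPerspectiveTransform(proj(n,Q,m).astype(np.float32),np.float32([[0,0],[L*s,0],[L*s,W*s],[0,W*s]]))
    return cv2.warpPerspective(im,H,(int(L*s),int(W*s)),flags=cv2.INTER_CUBIC)
if __name__=="__main__":
    n=sys.argv[1]; out=sys.argv[2]
    m=eyes.camera_model(n); im=eyes.get_image(n)
    A=rect(im,n,m,[680,86,86],[1,0,0],"" ); B=rect(im,n,m,[705,213,89],[0,1,0],"")
    for X in (A,B):
        for k in range(0,111,10): cv2.line(X,(k*7,0),(k*7,12),(255,0,0),1)
    cv2.imwrite(out,np.vstack([A,B])[:,:,::-1])
E
python3 bub.py wrist pics/b1.png; python3 bub.py top pics/b2.png
```

```text
(no output)
```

View pics/b1.png

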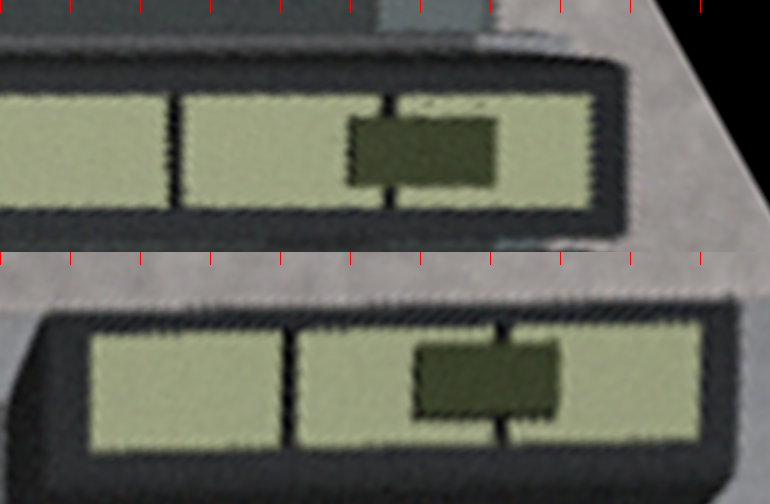

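View pics/b2.png

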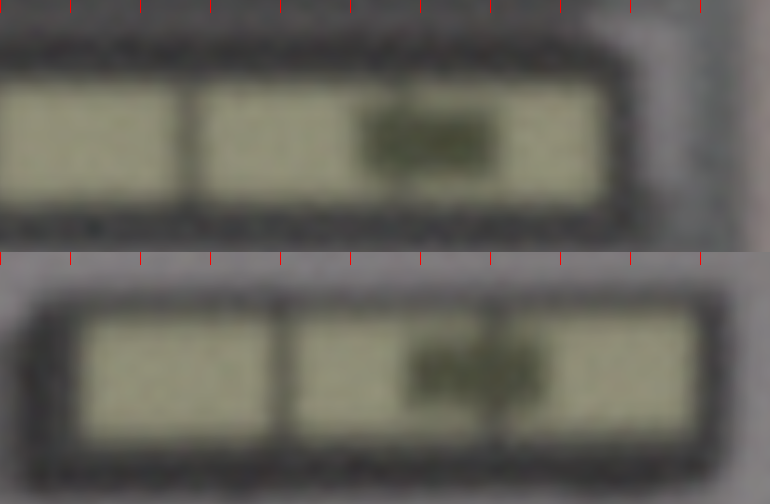

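```bash
python3 - <<'E'
from plan import *
R=knobR(-157); plan(at([507,86.3,89],R,40),R,4); print(); plan(at([507,86.3,89],R,-17),R,9)
E
```

```text
turn per row [ 0.01 -0.   -0.03] total 0.1 step mm 20.0
[0.0, -0.02, 2.0]
[0.0, -0.02, 2.0]
[0.0, -0.02, 2.0]
[0.0, -0.02, 2.0]

turn per row [ 0.01 -0.   -0.01] total 0.1 step mm 15.2
[0.0, -0.01, 1.52]
[0.0, -0.01, 1.52]
[0.0, -0.01, 1.52]
[0.0, -0.01, 1.52]
[0.0, -0.01, 1.52]
[0.0, -0.01, 1.52]
[0.0, -0.01, 1.52]
[0.0, -0.01, 1.52]
[0.0, -0.01, 1.52]
```

>>> jog_arm(
  rows=[
    [[0,-0.02,2],[0,0,0],7.0],
    [[0,-0.02,2],[0,0,0],7.0],
    [[0,-0.02,2],[0,0,0],7.0],
    [[0,-0.02,2],[0,0,0],7.0],
    [[0,0,0],[0,0,0],7.0],
  ],
)

```text
clock: 4.6
position: [491.0, 86.3, 138.7]
ee_rot: [0.957, -0.198, 0.21, -0.038]
contact_force: [-0.3, -0.2, 1.0]
gripper_width: 70.2
```

```bash
python3 - <<'E'
from plan import *
s=arm.read_state();print(s['joints'].round(2),s['position'].round(1))
m=eyes.camera_model("wrist"); im=eyes.get_image("wrist"); cv2.imwrite("pics/w2.png",im[:,:,::-1])
print(proj("wrist",[[507,86.3,89],[500.2,86.3,103.5],[507,306.3,89]],m).round(0).tolist())
R=knobR(-157); plan(at([507,86.3,89],R,-17),R,4)
E
```

```text
[ 0.35  0.1  -1.03  1.29 -0.16 -0.45] [491.   86.3 138.7]
[[325.0, 275.0], [326.0, 286.0], [17.0, 398.0]]
turn per row [ 0.15  0.01 -0.05] total 0.6 step mm 17.4
[-0.15, 0.06, 1.73]
[-0.15, 0.06, 1.73]
[-0.15, 0.07, 1.73]
[-0.15, 0.07, 1.73]
```

View pics/w2.png

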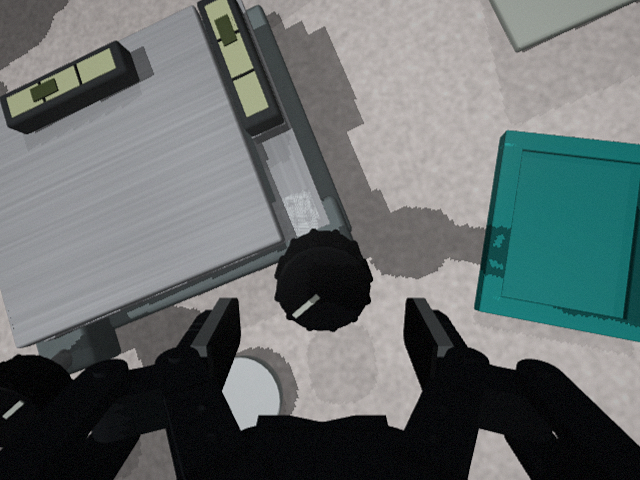

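```bash
python3 - <<'E'
from plan import *
import json
s=arm.read_state(); D=[[s['joints'].tolist(),s['position'].tolist(),s['ee_rot'].tolist()]]
print(s['joints'].round(4))
D.append([[-1.05443692e+00,3.85571870e-01,6.62106448e-03,-5.16209427e-04,-1.19402313e+00,-2.58588446e-01],[159.19050346,-603.77183717,230.20794004],[-1.28434430e-01,9.91717376e-01,1.09873066e-03,-1.89292325e-04]])
D.append([[-.77,.12,-.39,.03,-.94,-.02],[225.7,-449.8,224.],[-0.39,0.919,-0.062,0.013]])
D.append([[.64,-.05,-.91,.65,-.43,-.03],[457.2,88.1,198.0],[0.957,-0.194,0.212,-0.043]])
json.dump(D,open("D.json","w"))
E
cat > kin.py <<'E'
import numpy as np, json
from scipy.spatial.transform import Rotation as Ro
from scipy.optimize import least_squares
def axes(s4,s6): 
    return [np.array([0,0,1.]),np.array([0,1.,0]),np.array([0,-1.,0]),np.array([s4,0,0.]),np.array([0,-1.,0]),np.array([s6,0,0.])]
def fk(q,prm,s4,s6):
    a1,d1,lat,L2,a3,L4,L6,lat2=prm
    A=axes(s4,s6); off=[np.zeros(3),np.array([a1,lat,d1]),np.array([0,0,L2]),np.array([L4,0,a3]),np.array([0,lat2,0]),np.zeros(3)]
    R=Ro.identity();p=np.zeros(3)
    for i in range(6):
        p=p+R.apply(off[i]); R=R*Ro.from_rotvec(A[i]*q[i])
    return p+R.apply([L6,0,0]),R
E
python3 - <<'E'
from kin import *
D=json.load(open("D.json"))
for s4 in (1,-1):
  for s6 in (1,-1):
    Rt=[(fk(q,[0]*8,s4,s6)[1].inv()*Ro.from_quat(r)) for q,p,r in D]
    print(s4,s6,[np.round((Rt[1].inv()*x).magnitude(),3) for x in Rt],Rt[1].as_matrix().round(2).tolist())
    f=lambda v:np.concatenate([fk(q,v,s4,s6)[0]-p for q,p,r in D])
    r=least_squares(f,[0,300,160,400,0,400,250,0]); print(r.cost,r.x.round(1),f(r.x).round(1))
E
```

```text
[ 0.3558  0.0943 -1.0277  1.2932 -0.161  -0.4498]
1 1 [np.float64(2.21), np.float64(0.0), np.float64(0.521), np.float64(1.727)] [[0.0, -0.0, 1.0], [-0.87, 0.49, 0.0], [-0.49, -0.87, 0.0]]
888.3784665223509 [ 520.1 -782.4  -21.5  458.7  264.3 -210.6 -249.2 -138.2] [  5.7  -6.6   8.1  -4.1   7.3 -14.9   9.4  -9.   26.1 -11.    1.8 -19.3]
1 -1 [np.float64(2.587), np.float64(0.0), np.float64(0.065), np.float64(1.303)] [[0.0, -0.0, 1.0], [-1.0, 0.0, 0.0], [-0.0, -1.0, -0.0]]
888.3784665223343 [ 520.1 -782.4  -21.5  458.7  264.3 -210.6 -249.2 -138.2] [  5.7  -6.6   8.1  -4.1   7.3 -14.9   9.4  -9.   26.1 -11.    1.8 -19.3]
-1 1 [np.float64(0.382), np.float64(0.0), np.float64(0.483), np.float64(0.46)] [[0.0, 0.0, 1.0], [-0.87, 0.49, -0.0], [-0.49, -0.87, 0.0]]
3.2172828250307712 [-4.000e-01  1.555e+02 -4.000e-01  5.693e+02  4.000e-01  4.211e+02
  2.977e+02 -1.589e+02] [-0.6 -0.4 -0.3  0.8 -0.4 -0.4 -1.5  0.5  0.2  0.9  1.1  0.4]
-1 -1 [np.float64(0.0), np.float64(0.0), np.float64(0.007), np.float64(0.004)] [[0.0, 0.0, 1.0], [-1.0, 0.0, 0.0], [-0.0, -1.0, 0.0]]
3.2172828250000696 [-4.000e-01  1.555e+02 -4.000e-01  5.693e+02  4.000e-01  4.211e+02
  2.977e+02 -1.589e+02] [-0.6 -0.4 -0.3  0.8 -0.4 -0.4 -1.5  0.5  0.2  0.9  1.1  0.4]
```

```bash
cat >> kin.py <<'E'
PRM=[-.4,155.5,-.4,569.3,.4,421.1,297.7,-158.9]
Rt=Ro.from_matrix(np.array([[0,0,1],[-1,0,0],[0,-1,0.]]))
LO=np.array([-3.14,-1.21,-1.07,-3.16,-2.99,-3.1]);HI=np.array([3.14,2.06,1.41,2.05,-.16,3.1])
def FK(q):
    p,R=fk(q,PRM,-1,-1); return p,R*Rt
def ik(p,R,q0,free6=False):
    def f(q):
        pp,RR=FK(q)
        e=(RR.inv()*R).as_rotvec() if not free6 else np.cross(RR.as_matrix()[:,2],R.as_matrix()[:,2])+1e-9+ (RR.as_matrix()[:,2]-R.as_matrix()[:,2])
        return np.concatenate([(pp-p)/300,e])
    q0=np.clip(q0,LO+1e-3,HI-1e-3)
    r=least_squares(f,q0,bounds=(LO,HI)); return r.x,np.linalg.norm(r.fun)
def iks(p,R,n=60,seed=0):
    rng=np.random.default_rng(seed); out=[]
    for _ in range(n):
        q,e=ik(p,R,rng.uniform(LO,HI))
        if e<1e-3 and not any(np.abs(q-o).max()<.02 for o in out): out.append(q)
    return out
E
python3 - <<'E'
from plan import *
from kin import *
for nm,k in (("R",[507,86.3,89]),("L",[507,306.3,89])):
  for tilt in (25,15,0):
    for ph in (-157,23):
      R=knobR(ph,tilt)
      for off in (-17,60):
        print(nm,tilt,ph,off,[q.round(2).tolist() for q in iks(at(k,R,off),R)])
E
```

```text
R 25 -157 -17 []
R 25 -157 60 [[0.37, 0.07, -1.04, 1.26, -0.16, -0.43]]
R 25 23 -17 []
R 25 23 60 [[0.37, 0.07, -1.04, 1.26, -0.16, 2.71]]
R 15 -157 -17 [[0.52, 0.29, -0.81, 0.5, -0.27, 0.19]]
R 15 -157 60 [[0.57, 0.14, -0.7, 0.28, -0.52, 0.36]]
R 15 23 -17 [[0.52, 0.29, -0.81, 0.5, -0.27, -2.96]]
R 15 23 60 [[0.57, 0.14, -0.7, 0.28, -0.52, -2.78]]
R 0 -157 -17 [[0.48, 0.38, -0.47, -0.0, -0.72, 0.69]]
R 0 -157 60 [[0.48, 0.28, -0.38, 0.0, -0.91, 0.69]]
R 0 23 -17 [[0.48, 0.38, -0.47, 0.0, -0.72, -2.46]]
R 0 23 60 [[0.48, 0.28, -0.38, -0.0, -0.91, -2.46]]
L 25 -157 -17 [[0.65, 0.37, -0.86, 1.62, -0.26, -1.06]]
L 25 -157 60 [[0.91, 0.24, -0.8, 0.94, -0.42, -0.59]]
L 25 23 -17 [[0.65, 0.37, -0.86, 1.62, -0.26, 2.08]]
L 25 23 60 [[0.91, 0.24, -0.8, 0.94, -0.42, 2.55]]
L 15 -157 -17 [[0.88, 0.41, -0.61, 0.5, -0.43, -0.15]]
L 15 -157 60 [[0.93, 0.29, -0.52, 0.36, -0.63, -0.04]]
L 15 23 -17 [[0.88, 0.41, -0.61, 0.5, -0.43, 2.99]]
L 15 23 60 []
L 0 -157 -17 [[0.82, 0.48, -0.27, -0.0, -0.81, 0.35]]
L 0 -157 60 [[0.82, 0.4, -0.19, -0.0, -0.98, 0.35]]
L 0 23 -17 [[0.82, 0.48, -0.27, -0.0, -0.81, -2.79]]
L 0 23 60 [[0.82, 0.4, -0.19, -0.0, -0.98, -2.79]]
```

```bash
cat > grip.py <<'E'
from plan import *
from kin import *
def GR(phi,dl,flip=False): 
    R=knobR(phi)*Ro.from_euler('y',dl,degrees=True)
    return R*Ro.from_euler('z',180,degrees=True) if flip else R
def gpose(k,phi,dl,off,flip=False):
    R=GR(phi,dl,flip); return at(k,R,off),R
E
python3 - <<'E'
from grip import *
K={"R":[507,86.3,89],"L":[507,306.3,89]}
q0={"R":[.5,.35,-.6,.2,-.5,0],"L":[.85,.4,-.5,.3,-.6,0]}
for nm in "RL":
  for dl in (0,10,15,20,25,30):
    row=[]
    for ph in range(-90,91,15):
      best=None
      for fl in (0,1):
       for j6 in (-1.5,1.5):
        q0_=list(q0[nm]); q0_[5]=j6
        p,R=gpose(K[nm],ph,dl,-14,fl); q,e=ik(p,R,np.array(q0_))
        if e<2e-3:
          mg=min((q-LO).min(),(HI-q).min())
          if best is None or mg>best[0]: best=(mg,q[5],fl,q[4],q[2])
      row.append("%d:%s"%(ph,"--" if best is None else "%.2f/%.1f%s"%(best[0],best[1],"f" if best[2] else "")))
    print(nm,dl,*row)
E
```

```text
R 0 -90:-- -75:-- -60:-- -45:-- -30:-- -15:-- 0:-- 15:-- 30:-- 45:-- 60:-- 75:-- 90:--
R 10 -90:0.05/1.0f -75:0.06/0.9f -60:0.08/-2.3 -45:0.11/-2.3 -30:0.11/0.8f -15:0.12/0.7f 0:0.12/0.6f 15:0.11/0.5f 30:0.09/0.3f 45:0.05/0.1f 60:-- 75:-- 90:--
R 15 -90:0.05/1.1f -75:0.09/-2.1 -60:0.15/-2.1 -45:0.23/-2.1 -30:0.28/-2.1 -15:0.29/1.0f 0:0.30/-2.3 15:0.29/-2.4 30:0.27/0.7f 45:0.23/0.5f 60:0.18/-2.8 75:0.11/0.2f 90:0.02/0.0f
R 20 -90:0.07/-2.0 -75:0.14/-2.0 -60:0.22/1.2f -45:0.32/-2.0 -30:0.40/1.1f -15:0.44/1.1f 0:0.44/-2.1 15:0.43/-2.2 30:0.41/0.8f 45:0.37/0.7f 60:0.32/0.6f 75:0.25/-2.6 90:0.18/0.4f
R 25 -90:0.09/-2.0 -75:0.18/-1.9 -60:0.29/-1.9 -45:0.39/1.2f -30:0.48/1.2f -15:0.55/-2.0 0:0.57/1.1f 15:0.56/-2.1 30:0.54/-2.2 45:0.50/-2.3 60:0.44/0.8f 75:0.38/0.7f 90:0.31/-2.5
R 30 -90:0.12/-1.9 -75:0.23/-1.9 -60:0.35/-1.9 -45:0.46/-1.9 -30:0.56/1.3f -15:0.63/-1.9 0:0.68/1.1f 15:0.68/-2.1 30:0.66/-2.1 45:0.61/0.9f 60:0.56/-2.3 75:0.50/-2.3 90:0.43/-2.3
L 0 -90:0.10/-2.2 -75:0.10/-2.5 -60:0.10/0.4f -45:0.10/-3.0 -30:0.10/-0.1f -15:0.10/-0.4f 0:0.10/2.5 15:0.10/-0.9f 30:0.10/-1.2f 45:0.10/1.
[... 185 characters left out ...]
0:-- 75:-- 90:--
L 15 -90:0.36/1.3f -75:0.43/-2.0 -60:0.49/-2.1 -45:0.49/-2.2 -30:0.48/0.8f -15:0.46/0.7f 0:0.41/0.5f 15:0.35/0.3f 30:0.27/0.1f 45:0.17/-0.2f 60:0.01/-0.6f 75:-- 90:--
L 20 -90:0.42/-1.8 -75:0.50/1.2f -60:0.57/-2.0 -45:0.62/1.0f -30:0.61/0.9f -15:0.59/0.8f 0:0.54/0.6f 15:0.47/0.5f 30:0.39/0.3f 45:0.28/0.1f 60:0.15/-0.1f 75:-- 90:--
L 25 -90:0.47/-1.8 -75:0.57/1.3f -60:0.65/1.2f -45:0.72/-2.0 -30:0.74/-2.1 -15:0.71/0.9f 0:0.66/-2.4 15:0.59/0.6f 30:0.50/0.5f 45:0.39/0.3f 60:0.26/0.2f 75:0.11/0.0f 90:--
L 30 -90:0.52/1.4f -75:0.63/1.3f -60:0.73/1.2f -45:0.80/-2.0 -30:0.85/-2.1 -15:0.83/-2.2 0:0.77/0.8f 15:0.70/0.7f 30:0.60/0.6f 45:0.49/0.5f 60:0.36/-2.7 75:0.23/0.3f 90:0.09/0.3f
```

```bash
python3 - <<'E'
from grip import *
k=[507,86.3,89]
p,R=gpose(k,-45,20,60,True); print(p,ik(p,R,np.array([.5,.1,-.8,.3,-.4,1.2])))
q=None
for ph in range(-45,61,15):
    pp,RR=gpose(k,ph,20,-14,True); q,e=ik(pp,RR,q if q is not None else np.array([.5,.1,-.8,.3,-.4,1.2])); print(ph,q.round(3),round(e,4))
plan(p,R,8)
E
```

```text
[496.32327178 100.81068576 146.23152517] (array([ 0.67786739,  0.23276613, -0.64426926,  0.45064022, -0.75973752,
        1.28505819]), np.float64(2.0417617794790717e-12))
-45 [ 0.601  0.341 -0.755  0.612 -0.55   1.164] 0.0
-30 [ 0.583  0.345 -0.671  0.402 -0.578  1.133] 0.0
-15 [ 0.549  0.345 -0.604  0.227 -0.597  1.077] 0.0
0 [ 0.507  0.341 -0.552  0.075 -0.602  1.003] 0.0
15 [ 0.462  0.334 -0.518 -0.064 -0.593  0.917] 0.0
30 [ 0.418  0.324 -0.498 -0.195 -0.568  0.822] 0.0
45 [ 0.376  0.312 -0.491 -0.321 -0.53   0.722] 0.0
60 [ 0.339  0.3   -0.494 -0.447 -0.477  0.619] 0.0
turn per row [-1.43 -2.15 -8.44] total 70.6 step mm 2.1
[0.02, -0.2, -0.05]
[0.05, -0.19, -0.06]
[0.07, -0.18, -0.07]
[0.1, -0.17, -0.07]
[0.12, -0.15, -0.08]
[0.13, -0.13, -0.09]
[0.15, -0.11, -0.1]
[0.16, -0.08, -0.11]
```

>>> jog_arm(
  rows=[
    [[0,0,-2],[0,0,0],7.0],
    [[0,-0.2,-0.1],[-1.4,-2.2,-8.4],7.0],
    [[0.05,-0.2,-0.1],[-1.4,-2.2,-8.4],7.0],
    [[0.07,-0.2,-0.1],[-1.4,-2.2,-8.4],7.0],
    [[0.1,-0.2,-0.1],[-1.4,-2.2,-8.4],7.0],
    [[0.1,-0.15,-0.1],[-1.4,-2.2,-8.4],7.0],
    [[0.1,-0.1,-0.1],[-1.4,-2.2,-8.4],7.0],
    [[0.1,-0.1,-0.1],[-1.4,-2.2,-8.4],7.0],
    [[0.1,-0.1,-0.1],[-1.4,-2.2,-8.4],7.0],
    [[0,0,0],[0,0,0],7.0],
  ],
)

```text
clock: 5.9
position: [492.2, 99.7, 164.8]
ee_rot: [0.931, 0.332, 0.048, 0.141]
contact_force: [-0.0, 0.2, 0.3]
gripper_width: 70.2
```

```bash
python3 - <<'E'
from grip import *
k=[507,86.3,89]
s=arm.read_state();print(s['joints'].round(2),s['position'].round(1))
m=eyes.camera_model("wrist"); im=eyes.get_image("wrist"); cv2.imwrite("pics/w3.png",im[:,:,::-1])
print(proj("wrist",[k,[500.2,86.3,103.5],[507,306.3,89]],m).round(0).tolist())
p,R=gpose(k,-45,20,60,True);plan(p,R,3)
E
```

```text
[ 0.68  0.2  -0.63  0.43 -0.8   1.26] [492.2  99.7 164.8]
[[316.0, 245.0], [316.0, 261.0], [-94.0, -44.0]]
turn per row [-0.09 -0.21 -0.96] total 3.0 step mm 6.3
[0.15, -0.13, 0.6]
[0.16, -0.13, 0.6]
[0.16, -0.13, 0.6]
```

View pics/w3.png

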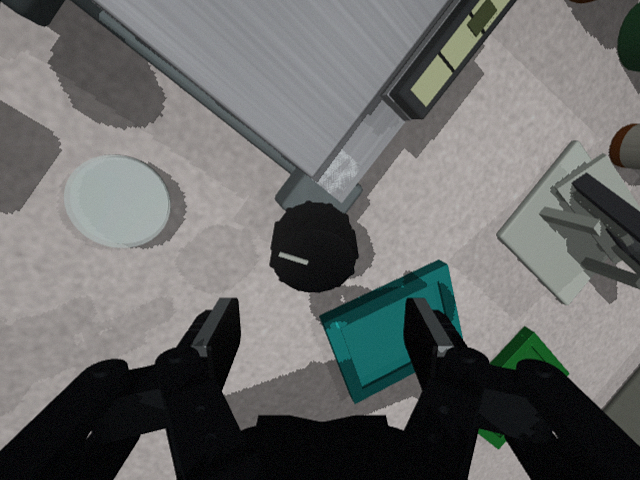

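>>> jog_arm(
  rows=[
    [[0.15,-0.13,0.6],[-0.1,-0.2,-1.0],7.0],
    [[0.15,-0.13,0.6],[-0.1,-0.2,-1.0],7.0],
    [[0.15,-0.13,0.6],[-0.1,-0.2,-1.0],7.0],
    [[0,0,1.85],[0,0,0],7.0],
    [[0,0,1.85],[0,0,0],7.0],
    [[0,0,1.85],[0,0,0],7.0],
    [[0,0,1.85],[0,0,0],7.0],
    [[0,0,0],[0,0,0],7.0],
  ],
)

```text
clock: 6.95
position: [509.1, 80.7, 74.0]
ee_rot: [0.922, 0.355, 0.038, 0.148]
contact_force: [0.1, -0.2, 0.0]
gripper_width: 70.1
```

```bash
python3 - <<'E'
from grip import *
k=[507,86.3,89]
s=arm.read_state();print(s['joints'].round(2),s['position'].round(1),s['contact_force'].round(1))
m=eyes.camera_model("wrist"); im=eyes.get_image("wrist"); cv2.imwrite("pics/w4.png",im[:,:,::-1])
p,R=gpose(k,-45,20,-14,True);plan(p,R,1)
RR=R; ax=RR.inv().apply(knobR(0).as_matrix()[:,2]); 
for al in (7.5,): 
    rt=np.array([0,0,14.]); w=ax*al; print("axis tool",ax.round(3),"turn",w.round(2),"shift cm",((Ro.from_rotvec(w,degrees=True).apply(rt)-rt)/10).round(3))
E
```

```text
[ 0.6   0.35 -0.76  0.62 -0.55  1.16] [509.1  80.7  74. ] [ 0.1 -0.2  0. ]
turn per row [0.1  0.15 0.25] total 0.3 step mm 1.6
[0.07, -0.1, -0.11]
axis tool [ 0.342 -0.     0.94 ] turn [ 2.57 -0.    7.05] shift cm [ 0.004 -0.062 -0.001]
```

View pics/w4.png

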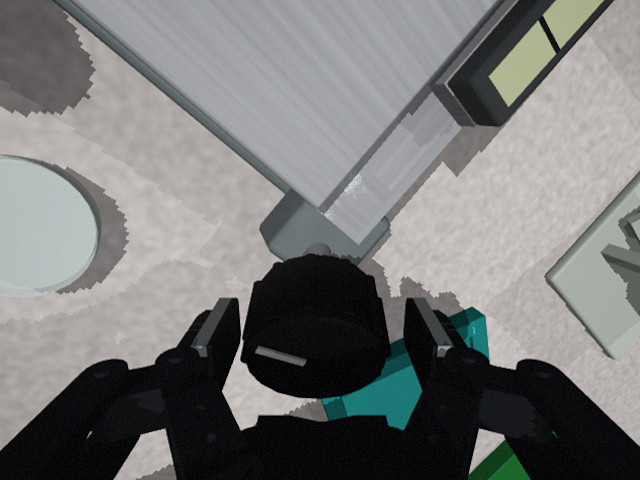

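>>> jog_arm(
  rows=[
    [[0.07,-0.1,-0.1],[0,0,0],5.5],
    [[0,0,0],[0,0,0],4.8],
    [[0,0,0],[0,0,0],4.8],
    [[0,0,0],[0,0,0],4.8],
  ],
)

```text
clock: 7.5
position: [509.3, 85.2, 76.7]
ee_rot: [0.922, 0.356, 0.041, 0.146]
contact_force: [-7.9, 8.0, 2.3]
gripper_width: 50.5
```

```bash
python3 - <<'E'
from grip import *
k=np.array([507,86.3,89])
s=arm.read_state(); p0,R0=cur(); p,R=gpose(k,-45,20,-14,True)
print((R.inv().apply(p0-p)).round(1), (R.inv()*R0).as_rotvec(degrees=True).round(2), R.inv().apply(s['contact_force']).round(1), s['wrist_torque'],R.as_matrix().round(2).tolist())
E
```

```text
[ 1.3 -1.4 -1.6] [-0.04  0.16 -0.25] [ -0.6 -10.   -5.5] [ 2.10072542  2.31136543 -0.4338254 ] [[0.75, 0.64, 0.18], [0.66, -0.71, -0.24], [-0.03, 0.3, -0.95]]
```

>>> jog_arm(
  rows=[
    [[0,-0.15,0],[0,0,0],4.8],
    [[0,-0.06,0],[2.6,0,7.0],4.8],
    [[0,-0.06,0],[2.6,0,7.0],4.8],
    [[0,-0.06,0],[2.6,0,7.0],4.8],
    [[0,-0.06,0],[2.6,0,7.0],4.8],
  ],
)

```text
clock: 8.12
position: [508.2, 87.1, 76.3]
ee_rot: [0.99, 0.123, 0.043, 0.049]
contact_force: [1.7, -1.5, 1.8]
gripper_width: 50.4
```

```bash
python3 - <<'E'
from grip import *
k=np.array([507,86.3,89])
s=arm.read_state(); p0,R0=cur(); p,R=gpose(k,-15,20,-14,True)
print((R.inv().apply(p0-p)).round(1), (R.inv()*R0).as_rotvec(degrees=True).round(2), R.inv().apply(s['contact_force']).round(1), s['wrist_torque'])
im=eyes.get_image("wrist"); cv2.imwrite("pics/w5.png",im[:,:,::-1])
E
python3 bub.py top pics/b3.png
```

```text
[ 0.4 -1.9 -1.3] [ 0.09  0.01 -0.23] [ 1.4  2.  -1.5] [-1.26460206 -0.52244395 -0.20688165]
```

View pics/b3.png

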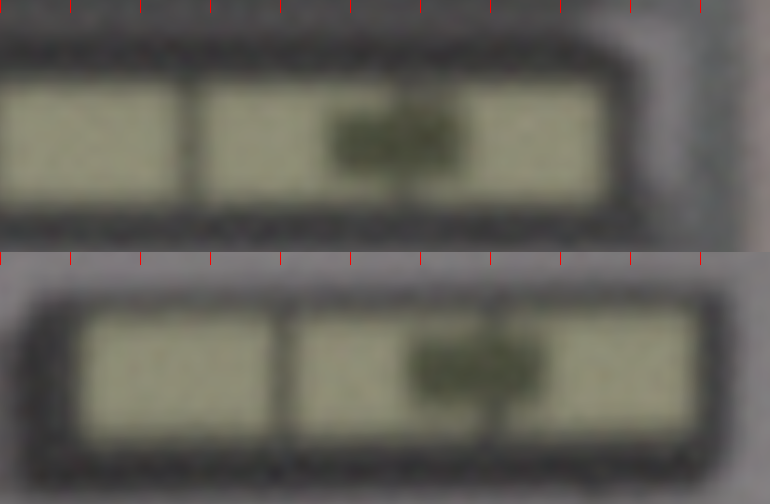

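View pics/w5.png

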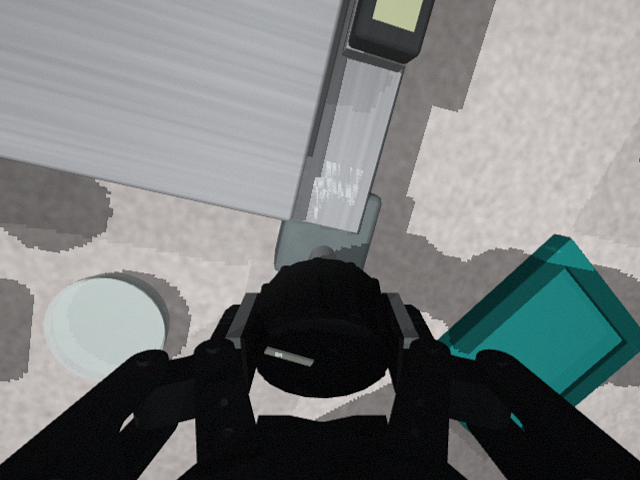

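>>> jog_arm(
  rows=[
    [[0,-0.06,0],[2.6,0,7.0],4.8],
    [[0,-0.06,0],[2.6,0,7.0],4.8],
    [[0,-0.06,0],[2.6,0,7.0],4.8],
    [[0,-0.06,0],[2.6,0,7.0],4.8],
    [[0,-0.06,0],[2.6,0,7.0],4.8],
    [[0,-0.06,0],[2.6,0,7.0],4.8],
    [[0,-0.06,0],[2.6,0,7.0],4.8],
    [[0,-0.06,0],[2.6,0,7.0],4.8],
    [[0,-0.06,0],[2.6,0,7.0],4.8],
    [[0,0,0],[0,0,0],4.8],
  ],
)

```text
clock: 9.48
position: [509.2, 91.2, 76.7]
ee_rot: [0.899, -0.401, 0.038, -0.171]
contact_force: [-0.3, 1.2, 7.4]
gripper_width: 50.5
```

```bash
python3 - <<'E'
from grip import *
k=np.array([507,86.3,89])
s=arm.read_state(); p0,R0=cur(); p,R=gpose(k,52,20,-14,True)
print(s['joints'].round(2),(R.inv().apply(p0-p)).round(1), (R.inv()*R0).as_rotvec(degrees=True).round(2), R.inv().apply(s['contact_force']).round(1), s['wrist_torque'])
E
python3 bub.py top pics/b4.png
```

```text
[ 0.36  0.31 -0.49 -0.39 -0.51  0.69] [-1.3 -0.6 -0.7] [ 0.29 -0.35 -0.38] [-1.6 -3.  -6.7] [-0.82059889  0.97900108 -0.51830541]
```

View pics/b4.png

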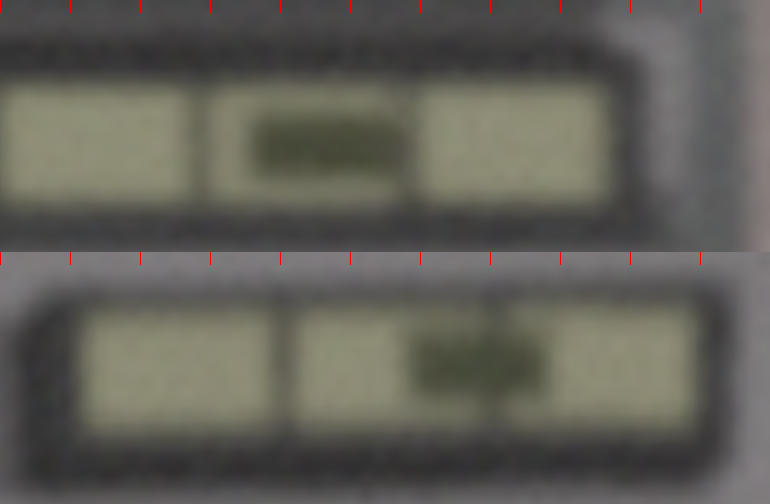

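>>> jog_arm(
  rows=[
    [[0,-0.06,0],[2.6,0,7.0],4.8],
    [[0,-0.06,0],[2.6,0,7.0],4.8],
    [[0,-0.03,0],[1.3,0,3.5],4.8],
    [[0,0,0],[0,0,0],4.8],
  ],
)

```text
clock: 10.02
position: [510.3, 91.9, 77.2]
ee_rot: [0.817, -0.53, 0.034, -0.225]
contact_force: [-0.9, -1.1, 7.9]
gripper_width: 50.2
```

```bash
python3 bub.py top pics/b5.png
```

```text
(no output)
```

View pics/b5.png

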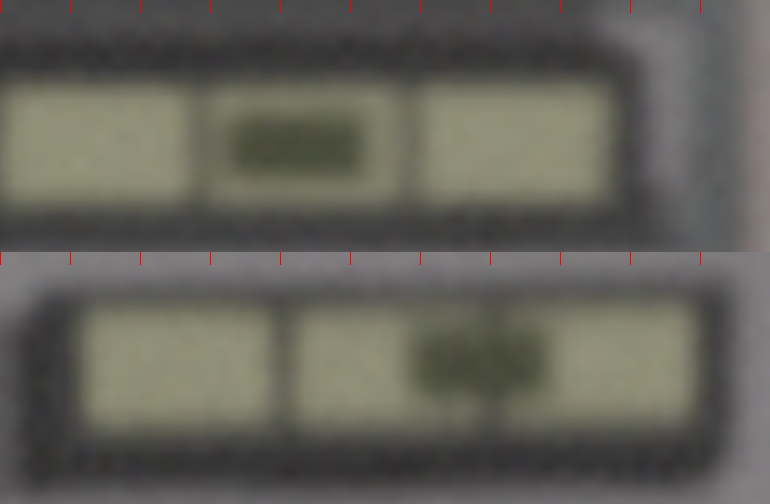

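>>> jog_arm(
  rows=[
    [[0,0,0],[0,0,0],7.0],
    [[0,0,0],[0,0,0],7.0],
    [[0,0,-1],[0,0,0],7.0],
    [[0,0,-2],[0,0,0],7.0],
    [[0,0,-2.5],[0,0,0],7.0],
    [[0,0,-3],[0,0,0],7.0],
    [[0,0,0],[0,0,0],7.0],
  ],
)

```text
clock: 10.95
position: [485.3, 63.6, 155.0]
ee_rot: [0.816, -0.531, 0.036, -0.227]
contact_force: [-0.2, 0.3, -0.3]
gripper_width: 69.6
```

```bash
python3 - <<'E'
from grip import *
k=[507,306.3,89]
s=arm.read_state();print(s['joints'].round(2),s['position'].round(1))
p,R=gpose(k,15,20,65,True);print(ik(p,R,s['joints'])[0].round(2)); plan(p,R,8)
E
python3 bub.py top pics/b6.png
```

```text
[ 0.28  0.12 -0.5  -0.44 -0.59  0.45] [485.3  63.6 155. ]
[ 0.82  0.32 -0.31  0.02 -0.81  0.5 ]
turn per row [-2.46  0.01 -6.48] total 55.5 step mm 29.7
[-2.53, -1.14, 1.06]
[-2.38, -1.47, 1.0]
[-2.19, -1.77, 0.93]
[-1.98, -2.04, 0.85]
[-1.73, -2.29, 0.76]
[-1.46, -2.5, 0.65]
[-1.17, -2.67, 0.54]
[-0.86, -2.81, 0.42]
```

View pics/b6.png

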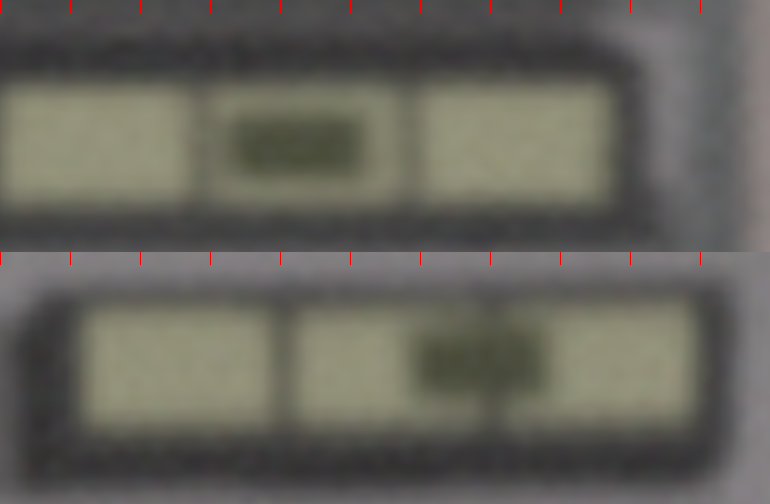

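Side bubble (231–362) stays between its lines (199, 409). Now to the left knob.

>>> jog_arm(
  rows=[
    [[-2.53,-1.14,1.06],[-2.46,0,-6.48],7.0],
    [[-2.38,-1.47,1.0],[-2.46,0,-6.48],7.0],
    [[-2.19,-1.77,0.93],[-2.46,0,-6.48],7.0],
    [[-1.98,-2.04,0.85],[-2.46,0,-6.48],7.0],
    [[-1.73,-2.29,0.76],[-2.46,0,-6.48],7.0],
    [[-1.46,-2.5,0.65],[-2.46,0,-6.48],7.0],
    [[-1.17,-2.67,0.54],[-2.46,0,-6.48],7.0],
    [[-0.86,-2.81,0.42],[-2.46,0,-6.48],7.0],
    [[0,0,0],[0,0,0],7.0],
  ],
)

```text
clock: 12.12
position: [500.0, 303.1, 149.1]
ee_rot: [0.991, -0.119, 0.039, -0.049]
contact_force: [0.2, -0.7, -0.2]
gripper_width: 69.8
```

```bash
python3 - <<'E'
from grip import *
k=[507,306.3,89]
s=arm.read_state();print(s['joints'].round(2),s['position'].round(1))
m=eyes.camera_model("wrist"); im=eyes.get_image("wrist"); cv2.imwrite("pics/w6.png",im[:,:,::-1])
print(proj("wrist",[k,[500.2,306.3,103.5]],m).round(0).tolist())
p,R=gpose(k,15,20,-14,True); plan(p,R,6)
E
```

```text
[ 0.83  0.33 -0.3   0.01 -0.81  0.5 ] [500.  303.1 149.1]
[[325.0, 257.0], [325.0, 275.0]]
turn per row [0.03 0.08 0.  ] total 0.5 step mm 12.5
[0.04, 0.0, 1.25]
[0.04, 0.0, 1.25]
[0.03, 0.0, 1.25]
[0.03, 0.01, 1.25]
[0.03, 0.01, 1.25]
[0.03, 0.01, 1.25]
```

View pics/w6.png

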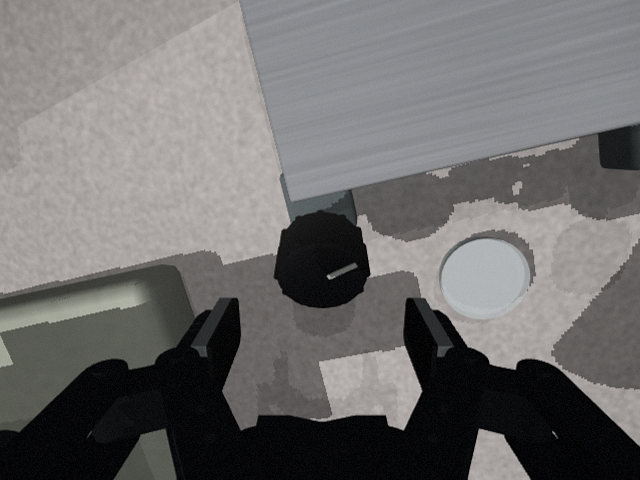

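>>> jog_arm(
  rows=[
    [[0.04,0,1.25],[0,0,0],7.0],
    [[0.04,0,1.25],[0,0,0],7.0],
    [[0.03,0,1.25],[0,0,0],7.0],
    [[0.03,0,1.25],[0,0,0],7.0],
    [[0.03,0,1.25],[0,0,0],7.0],
    [[0.03,0,1.25],[0,0,0],7.0],
    [[0,0,0],[0,0,0],7.0],
  ],
)

```text
clock: 13.05
position: [508.6, 306.7, 75.2]
ee_rot: [0.991, -0.121, 0.039, -0.049]
contact_force: [0.9, 0.3, -0.7]
gripper_width: 69.9
```

```bash
python3 - <<'E'
from grip import *
k=[507,306.3,89]
s=arm.read_state();print(s['joints'].round(2),s['position'].round(1),s['contact_force'].round(1))
im=eyes.get_image("wrist"); cv2.imwrite("pics/w7.png",im[:,:,::-1])
p,R=gpose(k,15,20,-14,True); plan(p,R,1)
E
```

```text
[ 0.82  0.44 -0.36  0.01 -0.65  0.5 ] [508.6 306.7  75.2] [ 0.9  0.3 -0.7]
turn per row [ 0.09  0.39 -0.04] total 0.4 step mm 1.3
[-0.08, -0.02, 0.1]
```

View pics/w7.png

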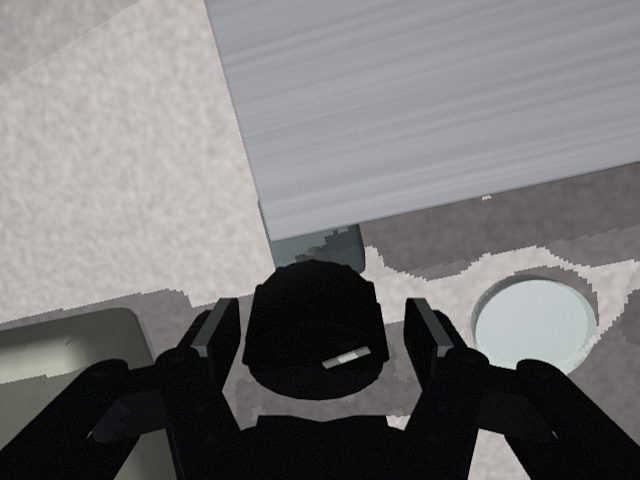

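>>> jog_arm(
  rows=[
    [[-0.05,-0.15,0],[0,0,0],5.5],
    [[0,0,0],[0,0,0],4.8],
    [[0,0,0],[0,0,0],4.8],
    [[0,0,0],[0,0,0],4.8],
    [[0,0.06,0],[-2.6,0,-7.0],4.8],
    [[0,0.06,0],[-2.6,0,-7.0],4.8],
    [[0,0.06,0],[-2.6,0,-7.0],4.8],
  ],
)

```text
clock: 13.98
position: [509.1, 307.7, 77.7]
ee_rot: [0.997, 0.061, 0.041, 0.025]
contact_force: [-2.2, 1.7, 5.1]
gripper_width: 50.5
```

>>> jog_arm(
  rows=[
    [[0,0.06,0],[-2.6,0,-7.0],4.8],
    [[0,0.06,0],[-2.6,0,-7.0],4.8],
    [[0,0.06,0],[-2.6,0,-7.0],4.8],
    [[0,0.06,0],[-2.6,0,-7.0],4.8],
    [[0,0.06,0],[-2.6,0,-7.0],4.8],
    [[0,0.06,0],[-2.6,0,-7.0],4.8],
    [[0,0,0],[0,0,0],4.8],
  ],
)

```text
clock: 14.85
position: [510.2, 305.7, 78.2]
ee_rot: [0.897, 0.407, 0.037, 0.169]
contact_force: [-3.7, 2.6, 5.3]
gripper_width: 50.5
```

```bash
python3 bub.py top pics/b7.png
```

```text
(no output)
```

View pics/b7.png

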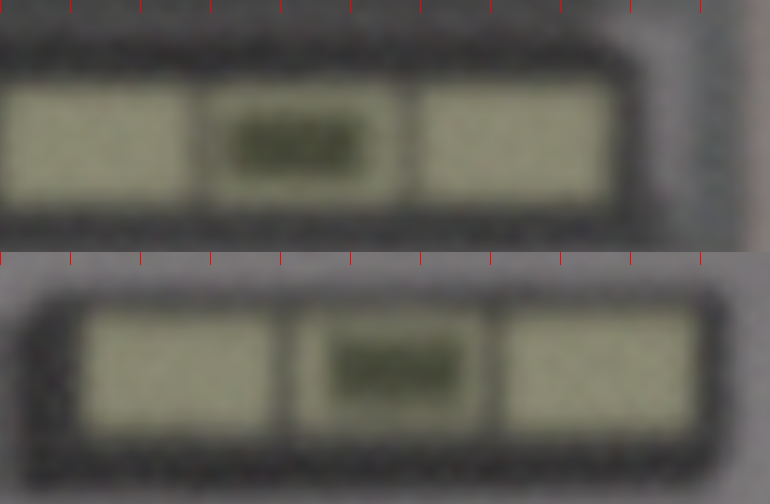

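>>> jog_arm(
  rows=[
    [[0,0,0],[0,0,0],7.0],
    [[0,0,0],[0,0,0],7.0],
    [[0,0,-1],[0,0,0],7.0],
    [[0,0,-2],[0,0,0],7.0],
    [[0,0,-3],[0,0,0],7.0],
    [[0,0,-3],[0,0,0],7.0],
    [[0,0,-4],[0,0,0],6.0],
    [[0,0,0],[0,0,0],5.0],
  ],
)

```text
clock: 15.9
position: [484.6, 342.1, 203.4]
ee_rot: [0.898, 0.406, 0.04, 0.168]
contact_force: [0.0, -0.1, 0.8]
gripper_width: 50.3
```

```bash
cat > cas.py <<'E'
from grip import *
O=np.array([710.4,-194.3,31.3]); YAW=-0.009
RC=(Ro.from_euler('z',YAW)*Ro.from_rotvec([0,-np.radians(25),0]))
def cg(h,flip=False,back=0,rc=RC,o=O):
    # tool pose with TCP at height h above lower edge in cassette
    M=rc.as_matrix(); z=-M[:,2]; y=M[:,0]*(-1 if flip else 1); x=np.cross(y,z)
    return o+M[:,2]*(h+back), Ro.from_matrix(np.c_[x,y,z])
E
python3 - <<'E'
from cas import *
s=arm.read_state();print(s['joints'].round(2),s['position'].round(1))
RU=Ro.from_euler('z',0.003)
for fl in (0,1):
  for nm,(p,R) in dict(hover=cg(69,fl,90),grasp=cg(69,fl),lift=cg(69,fl,100),place=cg(69,fl,0,RU,np.array([610,213,70])),placehi=cg(69,fl,60,RU,np.array([610,213,70]))).items():
    print(fl,nm,p.round(1),[q.round(2).tolist() for q in iks(p,R,25)])
E
python3 bub.py top pics/b8.png
```

```text
[ 1.04  0.37 -0.26  0.36 -1.1   1.19] [484.6 342.1 203.4]
0 hover [ 643.2 -193.7  175.4] [[-0.06, 0.34, -0.27, -0.05, -0.52, -3.05]]
0 grasp [ 681.2 -194.    93.8] [[-0.06, 0.49, -0.27, -0.06, -0.38, -3.04]]
0 lift [ 639.  -193.7  184.5] [[-0.06, 0.32, -0.27, -0.05, -0.54, -3.05]]
0 place [610. 213. 139.] [[0.59, 0.49, -0.06, -0.0, -1.02, 2.56]]
0 placehi [610. 213. 199.] [[0.59, 0.44, 0.01, 0.0, -1.14, 2.56]]
1 hover [ 643.2 -193.7  175.4] [[-0.06, 0.34, -0.27, -0.05, -0.52, 0.09]]
1 grasp [ 681.2 -194.    93.8] [[-0.06, 0.49, -0.27, -0.06, -0.38, 0.1]]
1 lift [ 639.  -193.7  184.5] [[-0.06, 0.32, -0.27, -0.05, -0.54, 0.09]]
1 place [610. 213. 139.] [[0.59, 0.49, -0.06, -0.0, -1.02, -0.58]]
1 placehi [610. 213. 199.] [[0.59, 0.44, 0.01, 0.0, -1.14, -0.58]]
```

View pics/b8.png

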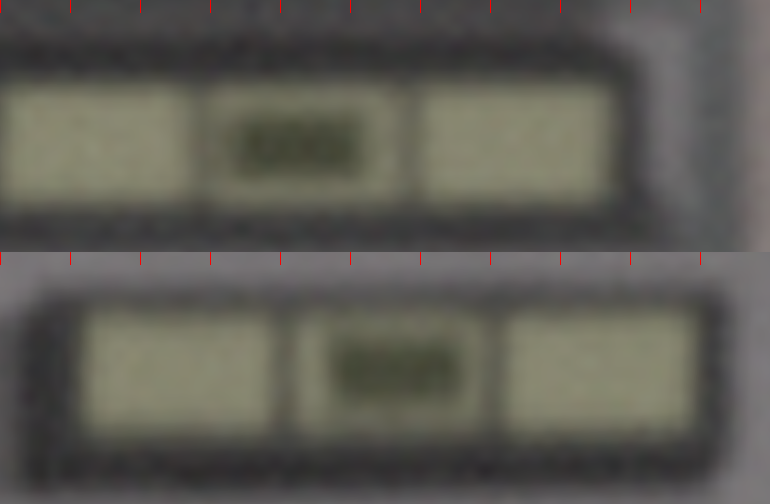

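```bash
python3 - <<'E'
from cas import *
p,R=cg(69,1,95); plan(p,R,14)
E
```

```text
turn per row [ 1.77  0.61 10.06] total 143.2 step mm 39.8
[-2.07, 3.1, 1.41]
[-1.5, 3.45, 1.29]
[-0.89, 3.7, 1.17]
[-0.24, 3.83, 1.05]
[0.43, 3.85, 0.93]
[1.09, 3.74, 0.82]
[1.72, 3.52, 0.72]
[2.3, 3.19, 0.64]
[2.82, 2.76, 0.57]
[3.25, 2.24, 0.53]
[3.59, 1.65, 0.5]
[3.82, 1.02, 0.5]
[3.93, 0.35, 0.52]
[3.93, -0.32, 0.57]
```

>>> jog_arm(
  rows=[
    [[-2.07,3.1,1.41],[1.77,0.61,10.06],5],
    [[-1.5,3.45,1.29],[1.77,0.61,10.06],5],
    [[-0.89,3.7,1.17],[1.77,0.61,10.06],5],
    [[-0.24,3.83,1.05],[1.77,0.61,10.06],5],
    [[0.43,3.85,0.93],[1.77,0.61,10.06],5],
    [[1.09,3.74,0.82],[1.77,0.61,10.06],5],
    [[1.72,3.52,0.72],[1.77,0.61,10.06],5],
    [[2.3,3.19,0.64],[1.77,0.61,10.06],5],
    [[2.82,2.76,0.57],[1.77,0.61,10.06],5],
    [[3.25,2.24,0.53],[1.77,0.61,10.06],5],
  ],
)

```text
clock: 17.2
position: [595.1, -44.2, 184.2]
ee_rot: [0.893, -0.423, 0.139, -0.061]
contact_force: [1.0, 0.3, -1.1]
gripper_width: 50.2
```

>>> jog_arm(
  rows=[
    [[3.59,1.65,0.5],[1.77,0.61,10.06],4.5],
    [[3.82,1.02,0.5],[1.77,0.61,10.06],4.5],
    [[3.93,0.35,0.52],[1.77,0.61,10.06],4.5],
    [[3.93,-0.32,0.57],[1.77,0.61,10.06],4.5],
    [[0,0,0],[0,0,0],4.5],
  ],
)

```text
clock: 17.82
position: [639.3, -197.6, 177.7]
ee_rot: [-0.686, 0.696, -0.153, 0.149]
contact_force: [-0.6, 0.3, 0.2]
gripper_width: 45.3
```

```bash
python3 - <<'E'
from cas import *
s=arm.read_state();print(s['joints'].round(2),s['position'].round(1))
m=eyes.camera_model("wrist"); im=eyes.get_image("wrist")
C=np.array([[x,y,z] for x in(-8,8) for y in(-70,70) for z in(0,110)],float)
q=proj("wrist",RC.apply(C)+O,m); 
for u in q: cv2.circle(im,tuple(int(v) for v in u),3,(255,0,0),1)
cv2.imwrite("pics/w8.png",im[:,:,::-1]); print(C.tolist(),q.round(0).tolist())
p,R=cg(69,1,95); plan(p,R,1)
E
```

```text
[-0.07  0.33 -0.28 -0.04 -0.53  0.08] [ 639.3 -197.6  177.7]
[[-8.0, -70.0, 0.0], [-8.0, -70.0, 110.0], [-8.0, 70.0, 0.0], [-8.0, 70.0, 110.0], [8.0, -70.0, 0.0], [8.0, -70.0, 110.0], [8.0, 70.0, 0.0], [8.0, 70.0, 110.0]] [[327.0, 142.0], [331.0, 149.0], [327.0, 296.0], [331.0, 371.0], [308.0, 142.0], [301.0, 149.0], [310.0, 296.0], [306.0, 371.0]]
turn per row [ 0.32 -0.25 -0.11] total 0.4 step mm 3.8
[-0.27, -0.24, -0.09]
```

View pics/w8.png

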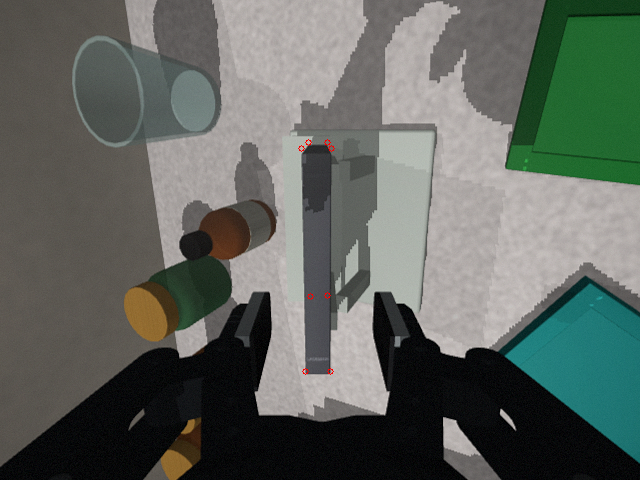

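>>> jog_arm(
  rows=[
    [[-0.27,-0.24,-0.1],[0.3,-0.25,-0.1],4.5],
    [[0,0,2],[0,0,0],4.5],
    [[0,0,2],[0,0,0],4.5],
    [[0,0,2],[0,0,0],4.5],
    [[0,0,0],[0,0,0],4.5],
  ],
)

```text
clock: 18.5
position: [667.0, -192.2, 123.9]
ee_rot: [-0.688, 0.693, -0.153, 0.152]
contact_force: [1.0, 0.3, 0.4]
gripper_width: 45.0
```

```bash
python3 - <<'E'
from cas import *
s=arm.read_state();print(s['joints'].round(2),s['position'].round(1),s['contact_force'].round(1))
m=eyes.camera_model("wrist"); im=eyes.get_image("wrist")
C=np.array([[x,y,z] for x in(-8,8) for y in(-70,70) for z in(0,110)],float)
q=proj("wrist",RC.apply(C)+O,m); 
for u in q: cv2.circle(im,tuple(int(v) for v in u),3,(255,0,0),1)
cv2.imwrite("pics/w9.png",im[:,:,::-1])
p,R=cg(69,1,0); plan(p,R,2)
E
```

```text
[-0.06  0.43 -0.27 -0.05 -0.43  0.09] [ 667.  -192.2  123.9] [1.  0.3 0.4]
turn per row [0.   0.02 0.05] total 0.1 step mm 17.3
[0.08, 0.05, 1.73]
[0.08, 0.05, 1.73]
```

View pics/w9.png

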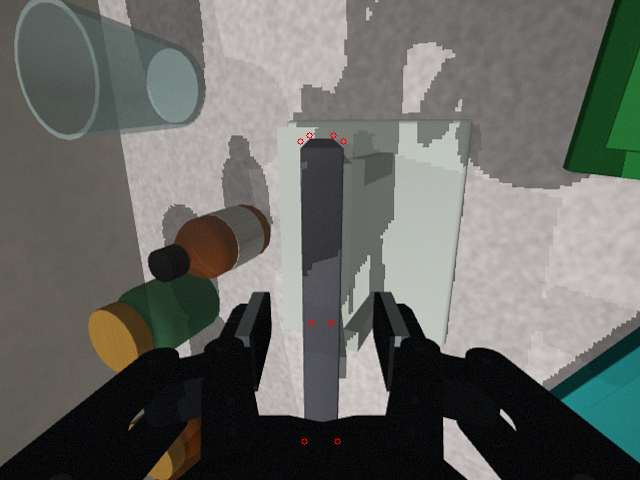

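>>> jog_arm(
  rows=[
    [[0.08,0.02,1.2],[0,0,0],4.5],
    [[0.08,0.02,1.2],[0,0,0],4.5],
    [[0,0,1.1],[0,0,0],4.5],
    [[0,0,0],[0,0,0],4.0],
    [[0,0,0],[0,0,0],2.5],
    [[0,0,0],[0,0,0],1.2],
    [[0,0,0],[0,0,0],1.2],
    [[0,0,0],[0,0,0],1.2],
  ],
)

```text
clock: 19.55
position: [682.0, -194.4, 95.8]
ee_rot: [-0.688, 0.693, -0.155, 0.153]
contact_force: [-2.5, 0.1, 0.5]
gripper_width: 15.5
```

```bash
python3 - <<'E'
from cas import *
s=arm.read_state();print(s['joints'].round(2),s['position'].round(1),s['contact_force'].round(1),s['wrist_torque'].round(2))
p,R=cg(69,1,0); p0,R0=cur(); print(R.inv().apply(p0-p).round(1),(R.inv()*R0).as_rotvec(degrees=True).round(2))
E
```

```text
[-0.06  0.49 -0.26 -0.06 -0.38  0.1 ] [ 682.  -194.4   95.8] [-2.5  0.1  0.5] [0.06 1.23 0.08]
[ 0.3 -1.5 -1.5] [ 0.15 -0.04 -0.09]
```

>>> jog_arm(
  rows=[
    [[0,-0.1,-0.5],[0,0,0],1.2],
    [[0,-0.1,-1],[0,0,0],1.2],
    [[0,0,-2],[0,0,0],1.2],
    [[0,0,-2],[0,0,0],1.2],
    [[0,0,-2],[0,0,0],1.2],
    [[0,0,-2],[0,0,0],1.2],
    [[0,0,-2],[0,0,0],1.2],
    [[0,0,0],[0,0,0],1.2],
  ],
)

```text
clock: 20.55
position: [635.6, -194.2, 203.4]
ee_rot: [-0.687, 0.692, -0.156, 0.155]
contact_force: [0.1, -0.3, -3.3]
gripper_width: 15.5
```

```bash
python3 - <<'E'
from cas import *
s=arm.read_state();print(s['joints'].round(2),s['position'].round(1),s['contact_force'].round(1))
isc=eyes.get_image("scene"); cv2.imwrite("pics/s3.png",isc[:,:,::-1])
RU=Ro.from_euler('z',0.003)
p,R=cg(69,1,70,RU,np.array([610,213,70])); print(p); plan(p,R,14)
E
```

```text
[-0.07  0.3  -0.26 -0.04 -0.57  0.09] [ 635.6 -194.2  203.4] [ 0.1 -0.3 -3.3]
[610. 213. 209.]
turn per row [-1.8  -0.01 -0.04] total 25.3 step mm 29.1
[-2.91, 0.16, -0.13]
[-2.91, 0.16, -0.13]
[-2.91, 0.16, -0.12]
[-2.91, 0.17, -0.12]
[-2.91, 0.17, -0.11]
[-2.91, 0.17, -0.11]
[-2.91, 0.17, -0.1]
[-2.91, 0.17, -0.09]
[-2.91, 0.17, -0.09]
[-2.91, 0.17, -0.08]
[-2.91, 0.17, -0.08]
[-2.91, 0.17, -0.07]
[-2.91, 0.17, -0.06]
[-2.91, 0.17, -0.06]
```

View pics/s3.png

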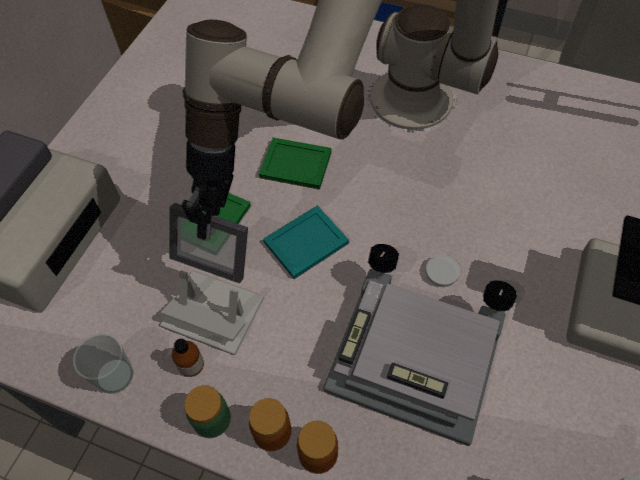

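>>> jog_arm(
  rows=[
    [[-1.5,0.1,-0.1],[0,0,0],1.2],
    [[-2.9,0.17,-0.1],[-1.8,0,0],1.2],
    [[-2.9,0.17,-0.1],[-1.8,0,0],1.2],
    [[-2.9,0.17,-0.1],[-1.8,0,0],1.2],
    [[-2.9,0.17,-0.1],[-1.8,0,0],1.2],
    [[-2.9,0.17,-0.1],[-1.8,0,0],1.2],
    [[-2.9,0.17,-0.1],[-1.8,0,0],1.2],
    [[-2.9,0.17,-0.1],[-1.8,0,0],1.2],
    [[-2.9,0.17,-0.1],[-1.8,0,0],1.2],
    [[-2.9,0.17,-0.1],[-1.8,0,0],1.2],
  ],
)

```text
clock: 21.85
position: [618.4, 83.3, 203.4]
ee_rot: [-0.702, 0.708, -0.055, 0.054]
contact_force: [0.1, 0.2, -3.2]
gripper_width: 15.3
```

>>> jog_arm(
  rows=[
    [[-2.9,0.17,-0.1],[-1.8,0,0],1.2],
    [[-2.9,0.17,-0.1],[-1.8,0,0],1.2],
    [[-2.9,0.17,-0.1],[-1.8,0,0],1.2],
    [[-2.9,0.17,-0.1],[-1.8,0,0],1.2],
    [[-1.4,0.1,0],[-1.8,0,0],1.2],
    [[0,0,0],[0,0,0],1.2],
  ],
)

```text
clock: 22.6
position: [611.7, 213.4, 206.2]
ee_rot: [-0.705, 0.709, 0.0, -0.001]
contact_force: [0.3, -1.0, -3.1]
gripper_width: 15.1
```

```bash
python3 - <<'E'
from cas import *
s=arm.read_state();print(s['joints'].round(2),s['position'].round(1),s['contact_force'].round(1))
isc=eyes.get_image("scene"); crop(isc,310,130,550,440,2,"pics/s4.png")
RU=Ro.from_euler('z',0.003)
p,R=cg(69,1,20,RU,np.array([610,213,70])); plan(p,R,5)
E
```

```text
[ 0.58  0.44  0.03 -0.   -1.16 -0.59] [611.7 213.4 206.2] [ 0.3 -1.  -3.1]
turn per row [ 0.02 -0.01 -0.11] total 0.6 step mm 9.5
[-0.01, 0.02, 0.95]
[-0.01, 0.03, 0.95]
[-0.01, 0.03, 0.95]
[-0.01, 0.03, 0.95]
[-0.01, 0.03, 0.95]
```

View pics/s4.png

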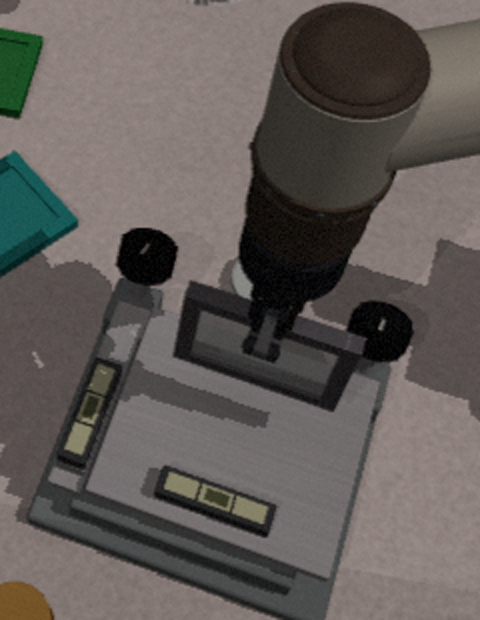

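>>> jog_arm(
  rows=[
    [[0,0.02,1.2],[0,0,0],1.2],
    [[0,0.02,1.2],[0,0,-0.3],1.2],
    [[0,0.02,1.2],[0,0,-0.3],1.2],
    [[0,0.02,1.2],[0,0,0],1.2],
    [[0,0,0.9],[0,0,0],1.2],
    [[0,0,0],[0,0,0],1.2],
  ],
)

```text
clock: 23.4
position: [610.0, 212.0, 149.8]
ee_rot: [0.708, -0.706, -0.0, 0.001]
contact_force: [0.1, -0.2, -3.1]
gripper_width: 15.0
```

```bash
python3 - <<'E'
from cas import *
s=arm.read_state();print(s['position'].round(1),s['contact_force'].round(2),s['wrist_torque'].round(2))
isc=eyes.get_image("scene"); crop(isc,340,220,540,420,3,"pics/s5.png")
E
```

```text
[610.  212.  149.8] [ 0.15 -0.18 -3.06] [-0.    0.04 -0.03]
```

View pics/s5.png

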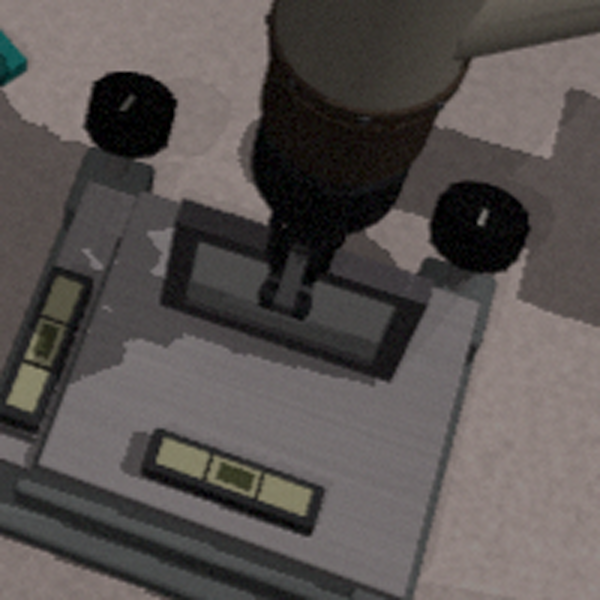

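Fine descent with force checks.

>>> jog_arm(
  rows=[
    [[0,0,0.25],[0,0,0],1.2],
    [[0,0,0.25],[0,0,0],1.2],
    [[0,0,0],[0,0,0],1.2],
  ],
)

```text
clock: 23.82
position: [610.4, 212.2, 145.9]
ee_rot: [0.708, -0.706, -0.0, 0.0]
contact_force: [0.8, -0.5, -1.6]
gripper_width: 15.4
```

>>> jog_arm(
  rows=[
    [[0,0,0.2],[0,0,0],1.2],
    [[0,0,0],[0,0,0],1.2],
  ],
)

```text
clock: 24.08
position: [610.4, 212.2, 143.8]
ee_rot: [0.708, -0.706, -0.0, 0.0]
contact_force: [-0.5, 0.4, -2.6]
gripper_width: 15.3
```

>>> jog_arm(
  rows=[
    [[0,0,0.15],[0,0,0],1.2],
    [[0,0,0],[0,0,0],1.2],
  ],
)

```text
clock: 24.32
position: [610.4, 212.1, 142.3]
ee_rot: [0.708, -0.706, -0.0, 0.0]
contact_force: [-0.1, -0.0, -3.4]
gripper_width: 15.5
```

>>> jog_arm(
  rows=[
    [[0,0,0.1],[0,0,0],1.2],
    [[0,0,0],[0,0,0],1.2],
  ],
)

```text
clock: 24.58
position: [610.4, 212.2, 141.4]
ee_rot: [0.708, -0.706, -0.0, 0.0]
contact_force: [0.2, -0.4, -3.0]
gripper_width: 15.5
```

>>> jog_arm(
  rows=[
    [[0,0,0.1],[0,0,0],1.2],
    [[0,0,0],[0,0,0],1.2],
  ],
)

```text
clock: 24.82
position: [610.5, 212.2, 140.4]
ee_rot: [0.708, -0.706, -0.0, 0.0]
contact_force: [-0.3, -0.2, -3.2]
gripper_width: 15.2
```

>>> jog_arm(
  rows=[
    [[0,0,0.1],[0,0,0],1.2],
    [[0,0,0],[0,0,0],1.2],
  ],
)

```text
clock: 25.08
position: [610.6, 212.1, 140.2]
ee_rot: [0.708, -0.706, -0.0, 0.0]
contact_force: [-0.8, -1.2, 1.1]
gripper_width: 15.4
```

>>> jog_arm(
  rows=[
    [[0,0,0.04],[0,0,0],1.2],
    [[0,0,0],[0,0,0],1.2],
  ],
)

```text
clock: 25.32
position: [610.6, 212.1, 140.1]
ee_rot: [0.708, -0.706, 0.0, 0.0]
contact_force: [-2.3, -1.3, 5.2]
gripper_width: 15.3
```

```bash
python3 - <<'E'
from cas import *
s=arm.read_state();print(s['position'].round(1),s['contact_force'].round(2),s['wrist_torque'].round(2))
isc=eyes.get_image("scene"); crop(isc,340,220,540,420,3,"pics/s6.png")
E
```

```text
[610.6 212.1 140.1] [-2.26 -1.3   5.2 ] [-0.23  0.85  0.09]
```

View pics/s6.png

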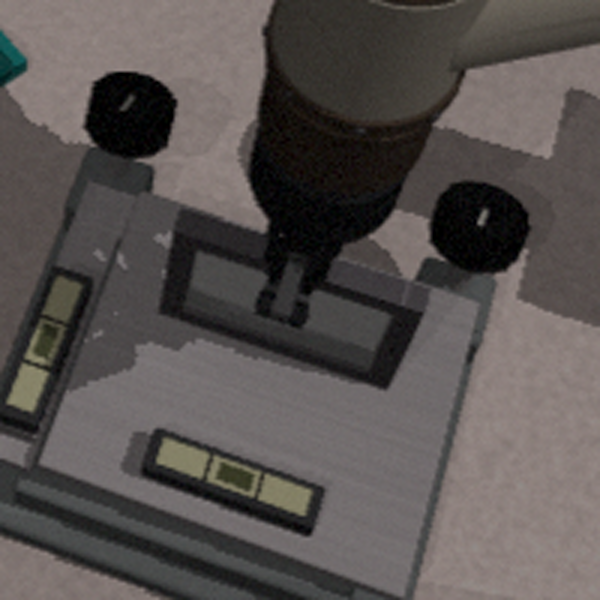

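>>> jog_arm(
  rows=[
    [[0,0,-0.04],[0,0,0],1.2],
    [[0,0,0],[0,0,0],1.7],
    [[0,0,0],[0,0,0],2.0],
    [[0,0,0],[0,0,0],2.5],
    [[0,0,0],[0,0,0],3.5],
    [[0,0,0],[0,0,0],4.5],
    [[0,0,0],[0,0,0],4.5],
  ],
)

```text
clock: 26.25
position: [610.5, 212.2, 139.4]
ee_rot: [0.708, -0.706, -0.0, 0.0]
contact_force: [-0.4, -0.5, 0.8]
gripper_width: 44.9
```

```bash
python3 - <<'E'
from cas import *
s=arm.read_state();print(s['position'].round(1),s['contact_force'].round(2),s['gripper_width'])
cv2.imwrite("pics/w10.png",eyes.get_image("wrist")[:,:,::-1])
E
```

```text
[610.5 212.2 139.4] [-0.37 -0.5   0.84] 44.85072645692368
```

View pics/w10.png

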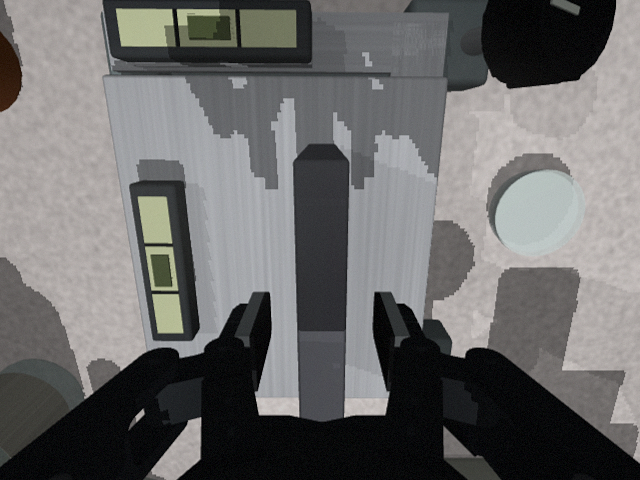

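Standing free between the fingers; both bubbles are inside their lines. Straight up now.

>>> jog_arm(
  rows=[
    [[0,0,-0.5],[0,0,0],4.5],
    [[0,0,-1.5],[0,0,0],4.5],
    [[0,0,-2],[0,0,0],4.5],
    [[0,0,-3],[0,0,0],4.5],
    [[0,0,-4],[0,0,0],4.5],
    [[0,0,-4],[0,0,0],4.5],
    [[0,0,-3],[0,0,0],4.5],
    [[0,0,0],[0,0,0],4.5],
    [[0,0,0],[0,0,0],4.5],
  ],
)

```text
clock: 27.42
position: [610.1, 212.1, 319.4]
ee_rot: [0.708, -0.706, -0.001, 0.0]
contact_force: [0.1, -0.3, -0.2]
gripper_width: 44.7
```

```bash
python3 - <<'E'
from cas import *
s=arm.read_state();print(s['position'].round(1),s['contact_force'].round(2))
cv2.imwrite("pics/w11.png",eyes.get_image("wrist")[:,:,::-1])
cv2.imwrite("pics/s7.png",eyes.get_image("scene")[:,:,::-1])
E
```

```text
[610.1 212.1 319.4] [ 0.07 -0.26 -0.18]
```

View pics/w11.png

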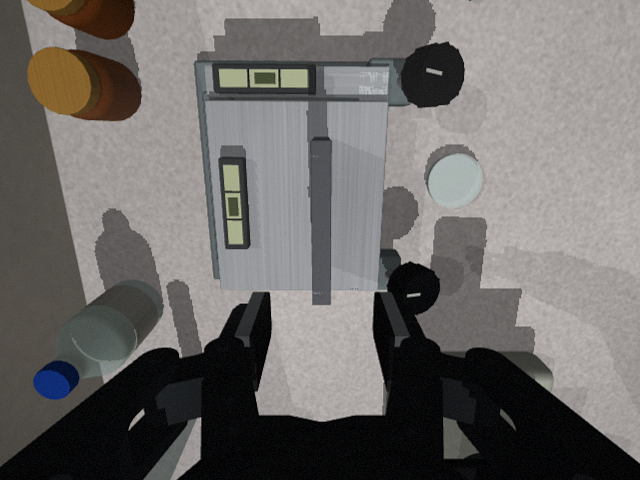

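View pics/s7.png

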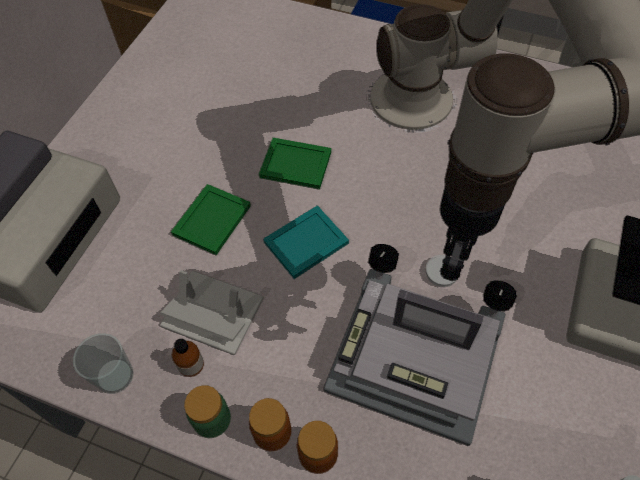

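```bash
python3 bub.py wrist pics/b9.png; python3 -c "
from h import *
eyes.get_image('top')
for d in nets.boxes_of('top','petri_dish')[:1]: print(sh(d['position']).round(1))"
```

```text
[192.2 294.8]
```

View pics/b9.png

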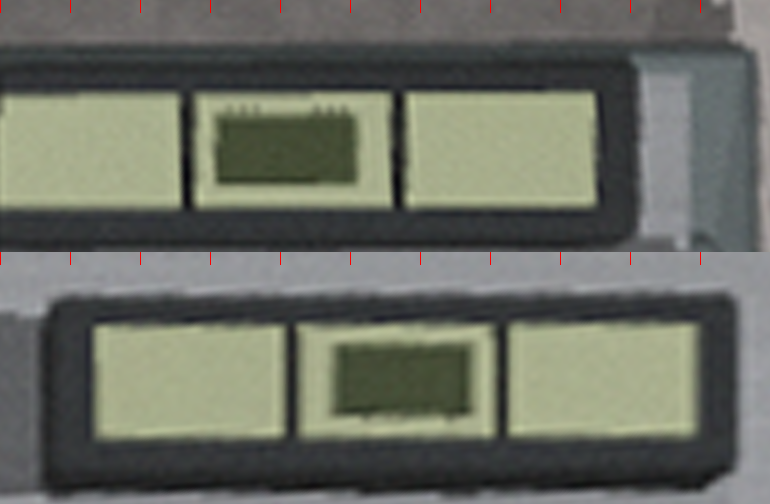

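Side bubble at 216–358 between its lines at 187 and 399; rear bubble at 334–470 between its lines at 291 and 502. The dish has not moved: (192.2, 294.8) against (191.9, 295.1) at the start.

```bash
python3 -c "
from bench import arm
print(arm.job_done())"
```

```text
the job is handed in; nothing more can be done
None
```

The job is done and handed in at about 27.6 s. The table is level and the gel cassette stands upright on the plate, released.

- **Levelling:** I turned the right screw clockwise by about 1.9 rad in one grasp, and the left screw counter-clockwise by about 1.2 rad in one grasp. The last picture shows both bubbles between their lines, each about 1 mm off centre (±4 mm is allowed).
- **Cassette:** I took the grey-framed cassette from the rack, brought it upright and lowered it until it touched the plate at about 5 N net. It stands in front of the rear vial, about 27 mm forward of the plate centre. The gripper is about 70 mm clear above it.
- **Left alone:** The Petri dish is where it was (within 0.3 px in the top camera). The green and turquoise look-alikes were not touched.

**What did not go to plan:**
- **First approach to the right knob:** going in along its axis ran into joint 5's range limit, where the arm was held (-0.16 rad). I backed off and gripped both knobs with the tool tilted 20° from their axes.
- **Initial slip:** the first 30° of the right turn moved the bubble only about 4 mm where 5 mm was expected. I made up the difference from the pictures.

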